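Load a lathe tool holder in the presetting fixture and lock the winged cam

ROBOT

A 6-joint arm with a two-finger parallel gripper is mounted at the origin on the work surface. World frame = base frame: x ahead of the robot, y to its left, z up, the work surface at z = 0. Lengths are in m, angles in degrees, forces in N, time in s.
With the tool pointing down it reaches from about 0.375 to 0.9 m from the base axis. Payload 3.1 kg.
Tool frame: the origin (TCP) lies at the very end of the fingers, on their centre line; the grasp point (between the pads) lies 19 mm behind it (bot.grip_point_offset is the distance from the TCP to the grasp point, in m); z points along the fingers, x is the direction in which the jaws open and shut, and the axes are right-handed (so a half turn about z gives the same grasp; the last joint's range is limited). The gripper opens to 87 mm and grips with 3 to 60 N. Pads are 19 mm wide; open, the fingers measure 117 mm over their backs; the gripper's body (75 mm by 190 mm) begins 51 mm behind the grasp point.
Start: joints at [-86.431, 30.224, 82.088, -0, 67.689, -10.227], TCP at [0.149, -0.607, 0.223] pointing down, gripper open.
Joint ranges: [-176.69, 176.69], [-43.24, 126.21], [12.49, 139.97], [-82, 262], [0, 151.66], [-163.58, 163.58]. Speed limits (degrees/s): [159.86, 159.86, 180, 180, 180, 180].

INTERFACE

Orientations are given as a 3x3 rotation matrix whose columns are the frame's x, y, z axes.
In Python, from rig import bot, capture, recognise, place_of gives the robot as it stands.
- The arm moves only by the tool send_rows, never from a script. Its argument "motion" is a list of rows, each a list of 2 entries, a list of its own where there are three numbers: the shift along the tool's x, y, z in mm, then the turn about the tool's z in rad. A call has exactly 5 rows; each row shifts and turns the pose as measured when the row begins, along the tool's axes as they then stand; what a row does not reach is not made up. A row lasts 1/12 s, in which the tool goes at most 41.7 mm and 7.16 degrees, less where a joint would pass 70% of its speed; a pose out of reach is approached as far as the arm can. A call with a gripper value outside its range is refused whole. "gripper" is the closure, from 0 (fully open) to 1 (shut), set as the call begins (left out, the last holds). The fingers move at their own pace and stop on an object; the grip force is fixed at half the most. Time passes only in rows, so rows that do not move let the fingers close, or fill a call up. It gives the time, the measured TCP pose, the force and the opening at its end, in the units of the state.
- bot.read_state(): the state, without advancing time (a new reading comes with each control period).
- capture(name): name is "scene" or "side" or "wrist"; returns a dict with "image" (480x640x3 uint8, blue, green, red), "fx", "fy", "cx", "cy" (pixels), "dist_coeffs" ([k1, k2, p1, p2, k3] as OpenCV has them; the pictures are not rectified), "rvec" (rotation vector, rad) and "tvec" (3), from world to camera coordinates, as OpenCV has them. Camera axes: x right, y down, z forward; pixel columns grow to the right and rows downward; lengths in m; the calibration is good to about 2 mm. A picture is of the moment at which its call begins. There is no depth.
- bot.hand_in(): hands the job in, once; it reports no verdict.
Trained networks look in the newest picture that a camera, given by its name, has taken for a name from the list of things; names that differ only in an ending like _2 or _b are one class to them, and where a whole thing is asked for, a point or a joint stands for the part that bears it (a point fixed in the world has none). Each returns a list of dicts, best first, with "p" (0 to 1); they miss things now and then, are a little off and sometimes report something else, mostly with a low value. They report only what shows in the picture. A call takes as long as a camera call. They do not tell look-alikes from the thing itself.
- recognise(camera, target): "xy" ([column, row] in pixels, amid what is visible of it).
- place_of(camera, target): "xy" ([column, row] in pixels: a listed point, or the origin of a listed thing).
The state is a dict: "time_s": time; "joint_positions": joint angles; "qvel": joint speeds; "tau": joint torques, N m; "position": TCP position; "tcp_rot": TCP orientation; "force": force on the tool from outside, world axes, zero at the start; "moment": the same for the moment, N m; "opening": opening from 0.0 (shut) to 1.0 (fully open).
Only numpy, scipy, OpenCV 4.12 (cv2) and the standard library are available. Lean on these libraries where they do the work, as an engineer would, in place of code of your own. Each camera call takes 0.05 s, during which the arm holds its last target.

TASK

Lay the lathe tool holder with the orange band flat in the clamping fixture, between the brass jaw and the steel rail with its plain end towards the blue stop, and slide it gently home until it butts against the stop. Then turn the red winged knob clockwise until the jaw bites on the holder and some 15 to 20 degrees beyond, so that the holder is held snugly but not over-tightened, and let go. Do not knock the yellow guard beside the wings or disturb the other things on the bench.

Things in the scene. Friction and masses are not known exactly. Their poses are not given: they have to be found in the camera images.
- holder: Lathe tool holder to clamp: dark steel, 0.36-0.6 kg, ORANGE band, loose on the bench, flat side down. Origin: centre of its underside; x along it to the plain end, z up. Shank 25 wide (y) x 25 high, x = -40 to +70 mm; behind it the cutting head, x = -70 to -40, y = -12.5 to +20.5 mm, with a small gold insert. Band at x = -36 to -24 mm.
- holder_center (a point): Where to grasp that holder: on the shank's centre line, half-way up (12.5 mm over its underside), 82 mm from the plain end, near the balance point. Axes as the holder's; pinch across y (25 mm).
- holder_end (a point): Centre of the flat plain end face of that holder, 12.5 mm over its underside. x points out of the shank.
- fixture: Fixed clamping fixture: aluminium plate 15 mm thick; its top, the bed, is 15 mm above the bench. Origin: its underside, 70 mm before the stop face. Axes: x the way the holder is slid, y towards jaw and knob, z up. Plate: x = -95 to +95, y = -65 to +105 mm. Jaw (+y) and steel rail (-y) stand at x = 17.5 to 62.5 mm, only 15 mm above the bed; behind x = 17.5 the bed is open.
- stop_face (a point): Centre of the contact face of the fixture's blue end stop (44 wide, its top 39 mm above the bench), 27.5 mm above the bench; axes as the fixture's, x into the stop. Home: the holder's end face on it (within 2.5 mm), the holder flat on the bed. The fixed rail is shimmed differently each time: its inner face is at y = -11.9 to -17.1 mm, not reported.
- jaw: Brass sliding jaw 45 x 22 x 15 mm. Origin: middle of its clamping face's lower edge, at bed height; axes as the fixture's. The knob drives it to -y, 7 mm per rad; face at fixture y = +17 mm when knob = 0. The gap at the start is 2.5 to 9.1 mm wider than the shank: a shank laid 1.2 mm clear of the jaw also clears the rail. Turning then pushes the holder across to the rail.
- knob_grip (a point): Where to grasp the red winged knob: on its upright axis, 64 mm above the bench, at fixture x = 40, y = 58 mm. x runs along the wings: one flat upright blade 56 long, 10 thick, 48 to 70 mm above the bench (outer 16 mm of each wing up to 78); white mark on top of the +x wing. Under it a stem 10 mm in diameter down to 36 mm above the bench.
- knob (a joint): Knob angle, rad, 0 (open) to 2.3; grows clockwise from above, which tightens. Friction about 0.30 N m; stays where left. Past the bite (holder pressed on the rail; at 0.55 to 1.3 rad, differs each time) clamp force rises about 80 N and turning moment 0.55 N m per rad. Wanted: about 25 N (12 to 40), i.e. 0.3 rad past the bite or 0.17 N m above friction; 55 N is too much.
- guard: Yellow sheet-metal guard, a fixed upright panel 100 long, 4 thick, top 82 mm above the bench. Origin: middle of its lower edge, at bed height; x along it, y away from the knob. Its face is 36 mm from the knob's axis, 8 mm from the wing tips as they pass, so fingers must open only a little there. Not to be pressed with more than 8 N.
- spare: Another tool holder of the same shape with a GREEN band: leave it. Origin: centre of its underside.
- oiler: Yellow oil bottle, 52 in diameter, 130 high; leave it. Origin: centre of its underside.
- bushing: Brass bushing, 44 in diameter, 30 high; leave it. Origin: centre of its underside.
- chuck_key: Steel T-shaped chuck key lying flat, about 105 x 90 x 14; leave it. Origin: underside, middle of the shaft.
- insert_box: Blue plastic insert box 60 x 45 x 22; leave it. Origin: centre of its underside.
- spanner: Steel spanner lying flat; leave it. Origin: its underside, near the middle.
- mug: White mug, 80 in diameter, 90 high; leave it. Origin: centre of its underside.
- centre: Steel lathe centre standing on its base, 32 in diameter, 68 high, pointed; leave it. Origin: centre of its underside.
There are look-alikes about, which are no part of the job. Leave any brown or pink look-alike of the holder alone.

How it is judged (in metres and radians):
On the way, in this order (a step that is already met when the one before it is completed fails the run):
1. the holder lies flat in the fixture, home against the stop (x of holder_end in the frame of stop_face between -0.0025 and 0.0025 m and y of holder_end in the frame of stop_face between -0.01 and 0.01 m and z of holder_end in the frame of stop_face below 0.002 m and angle between the x axis of holder_end and the x axis of stop_face, either way round below 0.09 rad and angle between holder_end's own z axis and vertical below 0.06 rad), for 0.2 s.
2. the jaw clamps it with at least 12 N (all of step 1 and contact force between jaw and holder above 12 N), for 0.2 s.
At the end, for the whole second after the job is handed in: The orange-banded holder lies flat in the fixture between jaw and rail, its plain end within 2.5 mm of the stop face and parallel to the fixture within 0.09 rad, clamped by the jaw with 12 to 40 N, at rest and let go; the guard was not knocked and the other things are where they were (all of step 2 and contact force between jaw and holder below 40 N and linear speed of holder below 0.01 m/s and velocity of joint knob between -0.05 and 0.05 rad/s); the robot touches nothing.
It fails at once if the cam is over-tightened: the jaw presses the holder with more than 55 N (contact force between jaw and holder above 55 N).
It fails at once if the yellow guard is pressed with more than 8 N (contact force between anything else and guard above 8 N).
It fails at once if the holder is rammed into the fixture body with more than 40 N (contact force between holder and fixture_c1 above 40 N).
It fails at once if another thing on the bench is shifted by more than 15 mm (distance of any of spare, oiler, bushing, chuck_key, insert_box, spanner, mug, centre from where it was at the start of the episode above 0.015 m).
It also fails if it takes over 72 s, if anything falls off the work surface, if the arm or the gripper's body presses on something with over 40 N, if the wrist force passes 120 N, or if a joint passes its speed limit or range.

## Working session

There is one attempt and no reset: what is moved stays moved. The work goes in short steps, Python scripts to look and compute and a tool call to move; the robot and the scene stay as the last step left them, time stands still between calls to the robot, and variables do not carry over. Pictures are saved under pics/ and viewed, and the job is handed in when it is done.

Besides the shell and the picture viewer there is one more tool, called after "Call:" by a JSON object that holds its "api" and its "payload", one argument or row to a line. send_rows: Moves the arm, as the interface text tells. Its arguments: {"type":"object","properties":{"motion":{"type":"array","items":{"type":"array"}},"gripper":{"type":"number"}},"required":["motion"]}

```bash
ls; mkdir -p pics
python3 - <<'E'
from rig import bot, capture, recognise, place_of
import cv2
for c in ["scene","side","wrist"]:
    d=capture(c); cv2.imwrite(f"pics/{c}0.png",d["image"])
    print(c,d["fx"],d["fy"],d["cx"],d["cy"],d["dist_coeffs"],d["rvec"],d["tvec"])
    for t in ["holder","holder_center","holder_end","stop_face","knob_grip","fixture","jaw","guard","spare"]:
        print(t,[(round(r["p"],2),[round(float(v),1) for v in r["xy"]]) for r in place_of(c,t)][:4])
print(bot.read_state())
E
```

```text
pics
scene 541.3925682744059 541.3925682744059 313.1406050159823 244.394686686254 [-0.1109787  0.         0.         0.         0.       ] [ 1.75255607  1.62606583 -0.73007008] [-0.03654604 -0.23657091  1.57012925]
holder [(0.88, [187.1, 301.0]), (0.59, [211.4, 233.2]), (0.55, [154.7, 216.3])]
holder_center [(0.89, [189.1, 292.6]), (0.69, [203.6, 229.5]), (0.58, [148.5, 209.1]), (0.18, [422.1, 316.3])]
holder_end [(0.95, [235.5, 238.0]), (0.74, [259.6, 274.1]), (0.64, [179.6, 320.8]), (0.57, [182.8, 206.0])]
stop_face [(0.86, [428.3, 321.6])]
knob_grip [(0.67, [448.6, 291.3])]
fixture [(0.76, [405.0, 307.4])]
jaw [(0.66, [422.0, 316.2]), (0.27, [187.0, 291.4])]
guard [(0.6, [456.8, 302.2])]
spare [(0.72, [258.7, 273.9])]
side 592.349283215563 592.349283215563 322.2182812725473 229.2432331172955 [-0.00220583  0.          0.          0.          0.        ] [ 2.44246302 -0.15200611  0.0333407 ] [-0.46307606  0.06804756  1.37047595]
holder [(0.9, [370.8, 335.0]), (0.84, [222.9, 407.5]), (0.74, [262.3, 333.9]), (0.54, [446.4, 247.4])]
holder_center [(0.88, [260.2, 332.8]), (0.6, [218.6, 
[... 839 characters left out ...]
.20865913e+01, -3.24527291e-04,
        6.76885759e+01, -1.02272696e+01]), 'qvel': array([-0.02622827, -0.07661459,  0.0906177 ,  0.07004927, -0.13040685,
       -0.06198588]), 'tau': array([ 2.80278100e-04, -4.40000546e+01, -1.76980305e+01,  6.34499174e-02,
        5.04988432e-02, -1.03646798e-05]), 'position': array([ 0.14906532, -0.60695422,  0.22255845]), 'tcp_rot': array([[ 2.38463785e-01, -9.71151390e-01, -3.39509126e-06],
       [-9.71151390e-01, -2.38463785e-01, -2.97471544e-05],
       [ 2.80793840e-05,  1.03907666e-05, -1.00000000e+00]]), 'force': array([ 0.21435574, -0.16662901, -0.34087586]), 'moment': array([-0.02054298,  0.03829445,  0.02500412]), 'opening': 0.9993226454683167}
```

View pics/scene0.png

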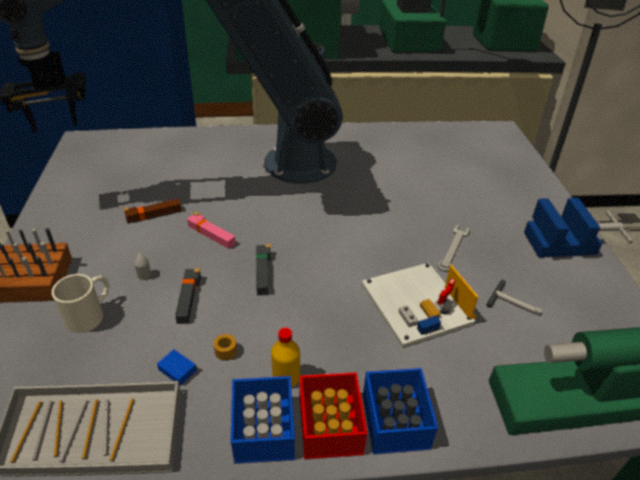

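View pics/side0.png

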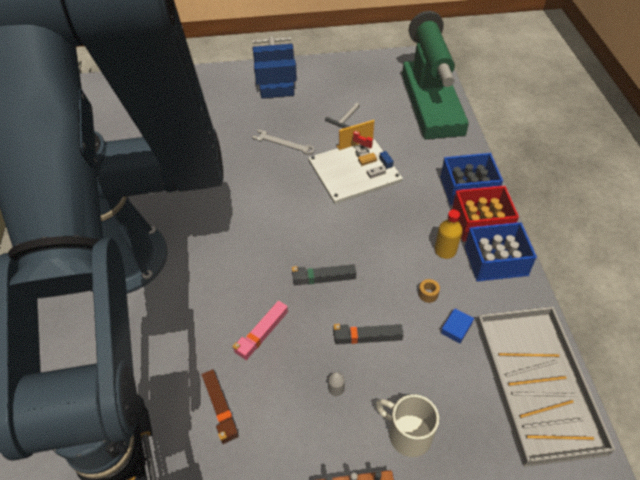

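View pics/wrist0.png

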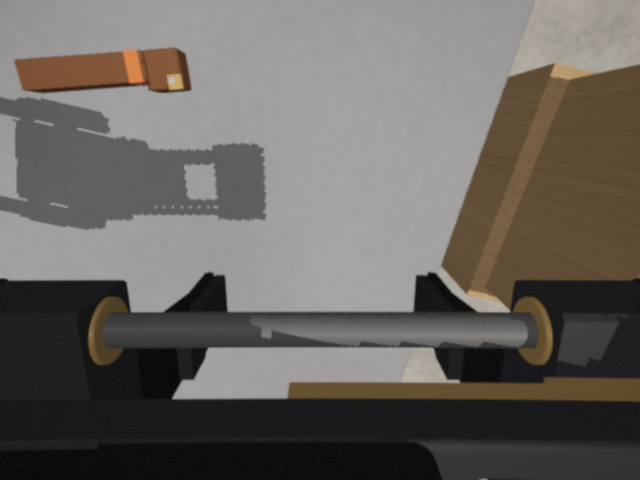

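The scene view shows four holder-shaped things: dark with an orange band at (187,295), brown at (152,211), pink at (211,231) and dark with a green band at (263,268). The first one fits "dark steel, ORANGE band". I'll confirm it in crops.

```bash
python3 - <<'E'
import cv2,numpy as np
a=cv2.imread("pics/scene0.png");b=cv2.imread("pics/side0.png")
A=cv2.resize(a[255:335,150:230],(400,400),interpolation=3);B=cv2.resize(b[295:375,325:425][:, :80],(400,400),interpolation=3)
cv2.imwrite("pics/c1.png",np.hstack([A,B]))
A=cv2.resize(a[250:350,350:490],None,fx=4,fy=4,interpolation=3)
cv2.imwrite("pics/c2.png",A)
B=cv2.resize(b[110:210,300:410],None,fx=5,fy=5,interpolation=3)
cv2.imwrite("pics/c3.png",B)
E
cat > h.py <<'E'
import numpy as np,cv2
from scipy.optimize import least_squares
def cam(d):
    K=np.array([[d["fx"],0,d["cx"]],[0,d["fy"],d["cy"]],[0,0,1.]]);R=cv2.Rodrigues(np.array(d["rvec"],float))[0]
    return K,np.array(d["dist_coeffs"],float),R,np.array(d["tvec"],float).ravel()
def ray(d,xy):
    K,D,R,t=cam(d);u=cv2.undistortPoints(np.array([[xy]],float),K,D)[0,0]
    return -R.T@t,R.T@np.array([u[0],u[1],1])
def onz(d,xy,z):
    o,v=ray(d,xy);return o+v*(z-o[2])/v[2]
def proj(d,P):
    K,D,R,t=cam(d);return cv2.projectPoints(np.atleast_2d(np.array(P,float)),R,t,K,D)[0][:,0]
def tri(obs):
    A=np.zeros((3,3));b=np.zeros(3)
    for d,xy in obs:
        o,v=ray(d,xy);v=v/np.linalg.norm(v);M=np.eye(3)-np.outer(v,v);A+=M;b+=M@o
    return np.linalg.solve(A,b)
def fr(x,y,yaw,z=0):
    c,s=np.cos(yaw),np.sin(yaw);return np.array([[c,-s,0],[s,c,0],[0,0,1]]),np.array([x,y,z])
def fit(pts,x0):
    # pts: list of (d,xy,local3); planar pose x,y,yaw
    def f(p):
        R,t=fr(*p);return np.concatenate([(proj(d,R@np.array(l)+t)[0]-xy) for d,xy,l in pts])
    r=least_squares(f,x0,loss='soft_l1',f_scale=1.5);return r.x,f(r.x).reshape(-1,2)
E
```

```text
(no output)
```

View pics/c1.png

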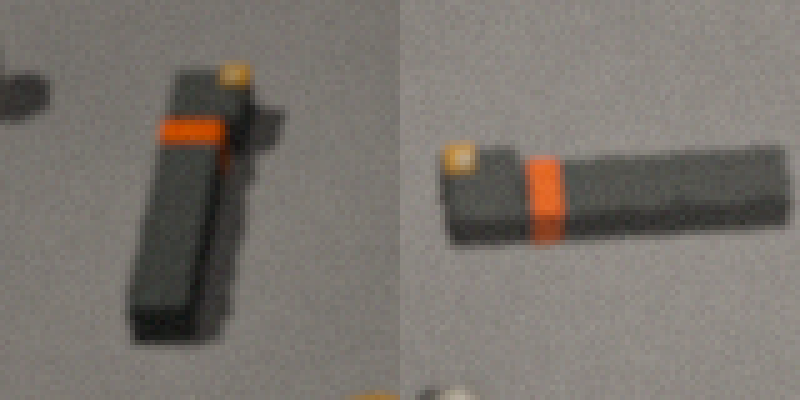

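View pics/c2.png

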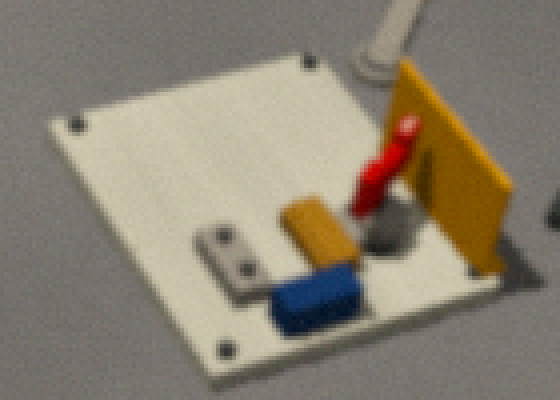

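View pics/c3.png

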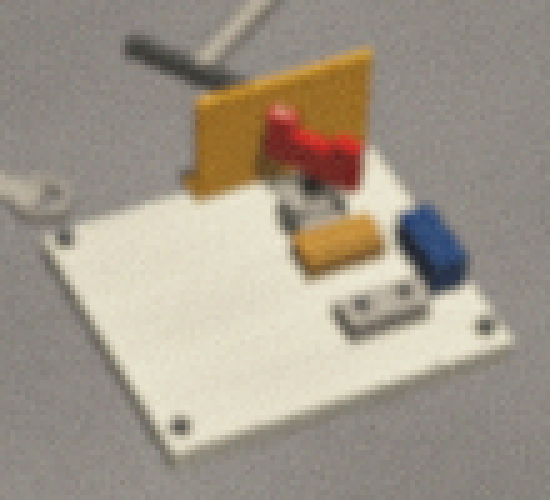

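The crop confirms the dark body with the orange band; its plain end points down in the scene view. Now fitting the poses.

```bash
cat > m1.py <<'E'
from rig import bot, capture, recognise, place_of
from h import *
S=capture("scene");V=capture("side")
def sc(d,off,s,l): return [(d,np.array([off[0]+(x+.5)/s-.5,off[1]+(y+.5)/s-.5]),np.array(L)/1000.) for (x,y),L in l]
H=sc(S,(150,255),5,[((132,308),(70,-12.5,25)),((195,308),(70,12.5,25)),((135,341),(70,-12.5,0)),((190,342),(70,12.5,0)),((178,70),(-70,-12.5,25)),((250,68),(-70,20.5,25))])
H+=sc(V,(325,295),5,[((383,148),(70,12.5,25)),((388,197),(70,-12.5,25)),((388,227),(70,-12.5,0)),((45,145),(-70,20.5,25)),((48,218),(-70,-12.5,25)),((52,245),(-70,-12.5,0))])
p,r=fit(H,[0.6,-0.3,0.]);print("holder",p[:2],np.degrees(p[2]));print(r.round(1).tolist())
F=sc(S,(350,250),4,[((52,122),(-95,-65,15)),((316,56),(-95,105,15)),((211,376),(95,-65,15)),((500,282),(95,105,15))])
F+=sc(V,(300,110),5,[((43,232),(-95,105,15)),((172,453),(-95,-65,15)),((513,338),(95,-65,15)),((372,150),(95,105,15))])
F+=[(S,np.array([428.3,321.6]),np.array([.07,0,.0275])),(V,np.array([381.3,160.6]),np.array([.07,0,.0275])),(S,np.array([448.6,291.3]),np.array([.04,.058,.064])),(V,np.array([362.2,140.9]),np.array([.04,.058,.064]))]
p,r=fit(F,[0.65,0.3,0.6]);print("fixture",p[:2],np.degrees(p[2]));print(r.round(1).tolist())
for n,z in [("centre",0),("spare",0),("bushing",0),("oiler",0),("mug",0),("spanner",0),("chuck_key",0),("insert_box",0)]:
    print(n,[(round(q["p"],2),onz(S,q["xy"],0).round(3)) for q in place_of("scene",n)][:2],[(round(q["p"],2),onz(V,q["xy"],0).round(3)) for q in place_of("side",n)][:2])
E
python3 m1.py
```

```text
holder [ 0.529016   -0.27505939] -3.560203912789796
[[-0.4, -0.9], [-0.7, -0.9], [0.8, 0.7], [2.0, 0.6], [1.0, -0.7], [1.5, -0.3], [0.4, -0.3], [1.2, 0.6], [0.1, 0.7], [-0.1, 0.8], [0.4, 0.4], [-0.4, 1.0]]
fixture [0.58160239 0.19061612] 16.15030493916999
[[-0.1, -0.6], [1.1, -1.8], [1.0, -0.4], [1.6, 0.2], [0.0, 1.0], [0.2, 0.4], [0.6, 1.1], [-0.7, -2.3], [-1.3, -0.4], [1.5, 0.6], [-1.4, -0.1], [0.8, -1.0]]
centre [(0.75, array([ 0.451, -0.375,  0.   ])), (0.69, array([0.406, 0.339, 0.   ]))] [(0.88, array([ 0.451, -0.383,  0.   ]))]
spare [(0.71, array([ 0.455, -0.123,  0.   ]))] [(0.87, array([ 0.457, -0.112,  0.   ]))]
bushing [(0.74, array([ 0.674, -0.19 ,  0.   ]))] [(0.49, array([ 0.514, -0.263,  0.   ]))]
oiler [(0.91, array([ 0.74 , -0.074,  0.   ]))] [(0.58, array([ 0.749, -0.072,  0.   ]))]
mug [(0.68, array([ 0.576, -0.49 ,  0.   ])), (0.68, array([0.547, 0.282, 0.   ]))] [(0.87, array([ 0.571, -0.494,  0.   ]))]
spanner [(0.78, array([0.409, 0.337, 0.   ]))] [(0.59, array([0.402, 0.349, 0.   ]))]
chuck_key [(0.78, array([0.596, 0.417, 0.   ])), (0.4, array([ 0.574, -0.489,  0.   ]))] [(0.61, array([0.582, 0.425, 0.   ])), (0.24, array([ 0.742, -0.076,  0.   ]))]
insert_box [(0.7, array([ 0.716, -0.281,  0.   ]))] [(0.58, array([ 0.715, -0.273,  0.   ]))]
```

```bash
cat > plan.py <<'E'
from h import *
from rig import bot
import sys
def plan(x,y,z,yawdeg,n,st=None):
    """linear plan in n rows from measured state; prints rows (tool mm, rad)"""
    st=st or bot.read_state();R=np.array(st["tcp_rot"]);p=np.array(st["position"])
    yaw0=np.arctan2(R[1,0],R[0,0]);d=(np.radians(yawdeg)-yaw0+np.pi)%(2*np.pi)-np.pi
    tot=np.array([x,y,z])-p;dy=d/n;yaw=yaw0;rows=[]
    for i in range(n):
        c,s=np.cos(yaw),np.sin(yaw);X=np.array([c,s,0]);Y=np.array([s,-c,0]);w=tot/n*1000
        rows.append([[round(float(w@X),1),round(float(w@Y),1),round(float(-w[2]),1)],round(float(-dy),3)]);yaw+=dy
    print("t",st["time_s"],"p",p.round(4),"yaw",round(np.degrees(yaw0),2),"open",round(st["opening"],3),"F",np.round(st["force"],1),"M",np.round(st["moment"],2))
    for i in range(0,n,5): print(rows[i:i+5])
if __name__=="__main__":
    a=[float(v) for v in sys.argv[1:]];plan(*a[:4],int(a[4]))
E
python3 plan.py 0.517 -0.2743 0.2 -93.56 15
```

```text
t 2.4 p [ 0.1491 -0.6069  0.2225] yaw -76.2 open 1.003 F [ 0.  -0.1 -0. ] M [-0.01  0.02 -0.  ]
[[[-15.7, -29.1, 1.5], 0.02], [[-16.3, -28.8, 1.5], 0.02], [[-16.8, -28.5, 1.5], 0.02], [[-17.4, -28.1, 1.5], 0.02], [[-18.0, -27.7, 1.5], 0.02]]
[[[-18.5, -27.4, 1.5], 0.02], [[-19.1, -27.0, 1.5], 0.02], [[-19.6, -26.6, 1.5], 0.02], [[-20.2, -26.2, 1.5], 0.02], [[-20.7, -25.8, 1.5], 0.02]]
[[[-21.2, -25.4, 1.5], 0.02], [[-21.7, -24.9, 1.5], 0.02], [[-22.2, -24.5, 1.5], 0.02], [[-22.7, -24.0, 1.5], 0.02], [[-23.2, -23.6, 1.5], 0.02]]
```

Call:
{"api": "send_rows", "payload": {
  "motion": [
    [[-16, -29, 1.5], 0.02],
    [[-16, -29, 1.5], 0.02],
    [[-17, -28, 1.5], 0.02],
    [[-17, -28, 1.5], 0.02],
    [[-18, -28, 1.5], 0.02]
  ]
}}

```text
time_s: 2.82
position: [0.27, -0.501, 0.2146]
tcp_rot: [[0.124, -0.992, -0.001], [-0.992, -0.124, -0.009], [0.009, 0.002, -1.0]]
force: [0.7, 0.2, 0.1]
opening: 1.002
```

Call:
{"api": "send_rows", "payload": {
  "motion": [
    [[-18, -27, 1.5], 0.02],
    [[-19, -27, 1.5], 0.02],
    [[-20, -27, 1.5], 0.02],
    [[-20, -26, 1.5], 0.02],
    [[-21, -26, 1.5], 0.02]
  ]
}}

```text
time_s: 3.23
position: [0.3998, -0.3872, 0.2064]
tcp_rot: [[0.017, -1.0, -0.0], [-1.0, -0.017, -0.011], [0.011, 0.0, -1.0]]
force: [0.5, -0.5, -0.2]
opening: 1.002
```

Call:
{"api": "send_rows", "payload": {
  "motion": [
    [[-21, -25, 1.5], 0.02],
    [[-22, -25, 1.5], 0.02],
    [[-22, -25, 1.5], 0.02],
    [[-23, -24, 1.5], 0.02],
    [[-23, -24, 1.5], 0.02]
  ]
}}

```text
time_s: 3.65
position: [0.5315, -0.2732, 0.1982]
tcp_rot: [[-0.089, -0.996, 0.001], [-0.996, 0.089, -0.012], [0.012, -0.002, -1.0]]
force: [-0.7, -0.7, -0.4]
opening: 0.999
```

```bash
python3 plan.py 0.517 -0.2743 0.2 -93.56 5
python3 - <<'E'
from rig import *
from h import *
d=capture("wrist");cv2.imwrite("pics/w1.png",d["image"])
for t in ["holder","holder_center","holder_end"]: print(t,[(round(q["p"],2),np.round(q["xy"],1)) for q in place_of("wrist",t)])
R,t=fr(0.529,-0.2751,np.radians(-3.56))
print(proj(d,[R@(np.array(l)/1000)+t for l in [(70,-12.5,25),(70,12.5,25),(-70,20.5,25),(-70,-12.5,25)]]))
print(cam(d)[2].T@-cam(d)[3], bot.read_state()["position"])
E
```

```text
t 3.65 p [ 0.5315 -0.2732  0.1982] yaw -95.08 open 0.999 F [-0.7 -0.7 -0.4] M [ 0.02 -0.02 -0.03]
[[[0.5, 2.9, -0.4], -0.005], [[0.5, 2.9, -0.4], -0.005], [[0.4, 2.9, -0.4], -0.005], [[0.4, 2.9, -0.4], -0.005], [[0.4, 2.9, -0.4], -0.005]]
holder [(0.88, array([321.1, 212.5]))]
holder_center [(0.82, array([325.5, 229.2]))]
holder_end [(0.57, array([251.1, 379.8]))]
[[333.34515186 136.83195947]
 [304.19492585 137.67153195]
 [301.52990677 289.15266464]
 [336.01068017 288.12430533]]
[ 0.6039214  -0.27753589  0.36079878] [ 0.53076761 -0.27388245  0.1980265 ]
```

Run:
```python
import cv2
a=cv2.imread("pics/w1.png");cv2.imwrite("pics/c4.png",cv2.resize(a[110:310,240:400],None,fx=3.75/1.25,fy=3,interpolation=3))
```

```text
(no output)
```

View pics/c4.png

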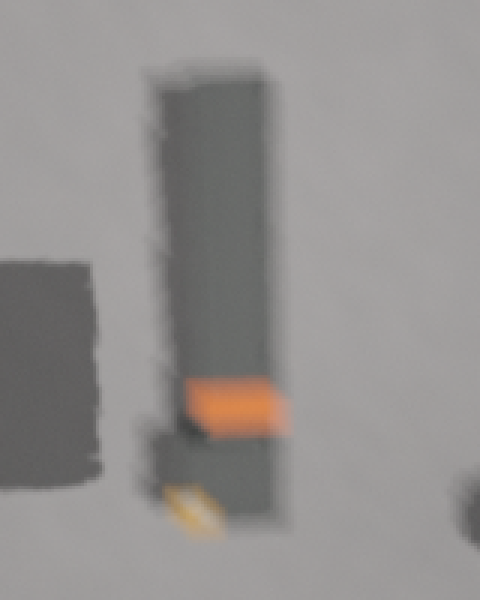

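The plain end is up at about (310,135) and the band is at about (317,246). The picture is motion-blurred, so I'll settle and look again.

Call:
{"api": "send_rows", "payload": {
  "motion": [
    [[1, 7, 0], -0.013],
    [[1, 6, 0], -0.013],
    [[0, 2, 0], 0],
    [[0, 0, 0], 0],
    [[0, 0, 0], 0]
  ]
}}

```text
time_s: 4.27
position: [0.5094, -0.2789, 0.1983]
tcp_rot: [[-0.063, -0.998, -0.002], [-0.998, 0.063, -0.012], [0.013, 0.001, -1.0]]
force: [0.5, 0.2, 0.7]
opening: 1.0
```

```bash
python3 - <<'E'
from rig import *
from h import *
d=capture("wrist");cv2.imwrite("pics/w2.png",d["image"])
R,t=fr(0.529,-0.2751,np.radians(-3.56))
q=proj(d,[R@(np.array(l)/1000)+t for l in [(70,-12.5,25),(70,12.5,25),(-70,20.5,25),(-70,-12.5,25)]]);print(q)
im=cv2.resize(d["image"][100:300,240:400],None,fx=3,fy=3,interpolation=3)
for u in q: cv2.circle(im,tuple(int(v) for v in ((u-[240,100])*3+1)),3,(0,0,255),1)
cv2.imwrite("pics/c5.png",im)
import pickle;pickle.dump(d,open("w2.pkl","wb"))
E
python3 plan.py 0.517 -0.2743 0.2 -93.56 5
```

```text
[[327.19249515 109.7412162 ]
 [297.4166792  109.77153066]
 [291.63214472 266.72423171]
 [326.6934673  266.52569532]]
t 4.3167 p [ 0.5095 -0.2789  0.1983] yaw -93.59 open 1.0 F [-0.5 -0.  -0.1] M [ 0.05  0.01 -0.05]
[[[-1.0, -1.4, -0.3], -0.0], [[-1.0, -1.4, -0.3], -0.0], [[-1.0, -1.4, -0.3], -0.0], [[-1.0, -1.4, -0.3], -0.0], [[-1.0, -1.4, -0.3], -0.0]]
```

View pics/c5.png

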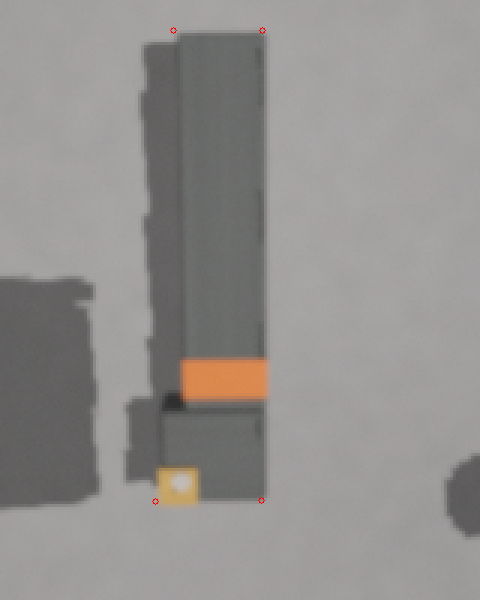

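Run:
```python
from h import *
import pickle;d=pickle.load(open("w2.pkl","rb"))
P=[((178,34),(70,12.5,25)),((264,33),(70,-12.5,25)),((265,499),(-70,-12.5,25)),((163,411),(-40,20.5,25)),((183,358),(-24,12.5,25)),((183,399),(-36,12.5,25)),((265,357),(-24,-12.5,25))]
p,r=fit([(d,np.array([240+(x+.5)/3-.5,100+(y+.5)/3-.5]),np.array(l)/1000) for (x,y),l in P],[.529,-.275,-.06])
print(p,np.degrees(p[2]),r.round(1).tolist())
R,t=fr(*p);print(R@np.array([-.012,0,.0125])+t, np.degrees(p[2])-90)
```

```text
[ 0.5285191  -0.2762679  -0.05635486] -3.2288959022591954 [[-0.6, -0.6], [0.5, -0.5], [0.4, 0.9], [-1.5, -0.1], [0.1, 0.5], [0.4, -0.4], [0.3, 0.6]]
[ 0.51653815 -0.275592    0.0125    ] -93.2288959022592
```

```bash
python3 plan.py 0.5165 -0.2756 0.03 -93.3 5
```

```text
t 4.3167 p [ 0.5095 -0.2789  0.1983] yaw -93.59 open 1.0 F [-0.5 -0.  -0.1] M [ 0.05  0.01 -0.05]
[[[-0.8, -1.4, 33.7], -0.001], [[-0.8, -1.4, 33.7], -0.001], [[-0.8, -1.4, 33.7], -0.001], [[-0.7, -1.4, 33.7], -0.001], [[-0.7, -1.4, 33.7], -0.001]]
```

Call:
{"api": "send_rows", "payload": {
  "motion": [
    [[-1, -2, 25], 0],
    [[-1, -2, 32], 0],
    [[-1, -1, 32], 0],
    [[-1, -1, 32], 0],
    [[0, -1, 25], 0]
  ]
}}

```text
time_s: 4.73
position: [0.5236, -0.2859, 0.0569]
tcp_rot: [[-0.067, -0.998, 0.018], [-0.997, 0.067, -0.028], [0.027, -0.019, -0.999]]
force: [-0.3, -0.2, 0.2]
opening: 0.994
```

```bash
python3 plan.py 0.5165 -0.2756 0.006 -93.3 5
```

```text
t 4.7333 p [ 0.5236 -0.2859  0.0569] yaw -93.87 open 0.994 F [-0.3 -0.2  0.2] M [ 0.03 -0.   -0.  ]
[[[-1.9, 1.5, 10.2], -0.002], [[-2.0, 1.5, 10.2], -0.002], [[-2.0, 1.5, 10.2], -0.002], [[-2.0, 1.5, 10.2], -0.002], [[-2.0, 1.5, 10.2], -0.002]]
```

```bash
cat > plan.py <<'E'
from h import *
from rig import bot
from scipy.spatial.transform import Rotation as Ro
import sys
def plan(x,y,z,yawdeg,n,st=None):
    st=st or bot.read_state();R0=np.array(st["tcp_rot"]);p=np.array(st["position"])
    yaw0=np.arctan2(R0[1,0],R0[0,0]);d=(np.radians(yawdeg)-yaw0+np.pi)%(2*np.pi)-np.pi
    w=(np.array([x,y,z])-p)/n*1000;rows=[]
    for i in range(n):
        R=R0@Ro.from_rotvec([0,0,-d/n*i]).as_matrix()
        rows.append([[round(float(v),1) for v in R.T@w],round(float(-d/n),3)])
    print("t",round(st["time_s"],2),"p",p.round(4),"yaw",round(np.degrees(yaw0),2),"open",round(st["opening"],3),"F",np.round(st["force"],1),"M",np.round(st["moment"],2),"tilt",R0[:2,2].round(3),"q",np.round(st["joint_positions"],0))
    for i in range(0,n,5): print(rows[i:i+5])
if __name__=="__main__":
    a=[float(v) for v in sys.argv[1:]];plan(*a[:4],int(a[4]))
E
python3 plan.py 0.5165 -0.2756 0.03 -93.3 5
```

```text
t 4.73 p [ 0.5236 -0.2859  0.0569] yaw -93.87 open 0.994 F [-0.3 -0.2  0.2] M [ 0.03 -0.   -0.  ] tilt [ 0.018 -0.028] q [-39.  41.  95.  -1.  43.  55.]
[[[-2.1, 1.7, 5.3], -0.002], [[-2.1, 1.6, 5.3], -0.002], [[-2.1, 1.6, 5.3], -0.002], [[-2.1, 1.6, 5.3], -0.002], [[-2.1, 1.6, 5.3], -0.002]]
```

Call:
{"api": "send_rows", "payload": {
  "motion": [
    [[-3, 2, 3], 0],
    [[-3, 2, 6], 0],
    [[-2, 2, 6], 0],
    [[-1, 1, 4], 0],
    [[0, 0, 0], 0]
  ]
}}

```text
time_s: 5.15
position: [0.515, -0.2757, 0.0335]
tcp_rot: [[-0.069, -0.998, 0.013], [-0.997, 0.069, -0.024], [0.023, -0.014, -1.0]]
force: [-0.2, -0.1, 0.3]
opening: 1.001
```

```bash
python3 plan.py 0.5165 -0.2756 0.006 -93.3 5
```

```text
t 5.15 p [ 0.515  -0.2757  0.0335] yaw -93.95 open 1.001 F [-0.2 -0.1  0.3] M [0.08 0.07 0.01] tilt [ 0.013 -0.024] q [-39.  42.  97.  -1.  40.  56.]
[[[-0.2, -0.2, 5.5], -0.002], [[-0.2, -0.2, 5.5], -0.002], [[-0.2, -0.2, 5.5], -0.002], [[-0.2, -0.2, 5.5], -0.002], [[-0.2, -0.2, 5.5], -0.002]]
```

Call:
{"api": "send_rows", "payload": {
  "motion": [
    [[0, 0, 5], -0.005],
    [[0, 0, 7], -0.005],
    [[0, 0, 7], 0],
    [[0, 0, 5], 0],
    [[0, 0, 2], 0]
  ]
}}

```text
time_s: 5.57
position: [0.5185, -0.2786, 0.0098]
tcp_rot: [[-0.058, -0.998, 0.02], [-0.998, 0.057, -0.031], [0.029, -0.022, -0.999]]
force: [-0.3, 0.5, -1.0]
opening: 1.002
```

```bash
python3 plan.py 0.5165 -0.2756 0.006 -93.3 5
```

```text
t 5.57 p [ 0.5185 -0.2786  0.0098] yaw -93.31 open 1.002 F [-0.3  0.5 -1. ] M [0.02 0.01 0.01] tilt [ 0.02  -0.031] q [-39.  45.  97.  -1.  37.  55.]
[[[-0.6, 0.5, 0.7], -0.0], [[-0.6, 0.5, 0.7], -0.0], [[-0.6, 0.5, 0.7], -0.0], [[-0.6, 0.5, 0.7], -0.0], [[-0.6, 0.5, 0.7], -0.0]]
```

Correct the small lateral offset, then close.

Call:
{"api": "send_rows", "payload": {
  "motion": [
    [[-1, 1, 1], 0],
    [[-1, 1, 1], 0],
    [[-1, 0.5, 1], 0],
    [[0, 0, 0], 0],
    [[0, 0, 0], 0]
  ]
}}

```text
time_s: 5.98
position: [0.5157, -0.2752, 0.0054]
tcp_rot: [[-0.058, -0.998, 0.019], [-0.998, 0.057, -0.03], [0.029, -0.021, -0.999]]
force: [-0.3, -0.6, -0.2]
opening: 1.002
```

Call:
{"api": "send_rows", "payload": {
  "motion": [
    [[0, 0, 0], 0],
    [[0, 0, 0], 0],
    [[0, 0, 0], 0],
    [[0, 0, 0], 0],
    [[0, 0, 0], 0]
  ],
  "gripper": 1.0
}}

```text
time_s: 6.4
position: [0.5161, -0.2754, 0.0061]
tcp_rot: [[-0.058, -0.998, 0.02], [-0.998, 0.057, -0.031], [0.029, -0.022, -0.999]]
force: [-0.5, 0.1, -0.6]
opening: 0.71
```

Call:
{"api": "send_rows", "payload": {
  "motion": [
    [[0, 0, 0], 0],
    [[0, 0, 0], 0],
    [[0, 0, 0], 0],
    [[0, 0, 0], 0],
    [[0, 0, 0], 0]
  ]
}}

```text
time_s: 6.82
position: [0.5163, -0.2756, 0.0063]
tcp_rot: [[-0.058, -0.998, 0.021], [-0.998, 0.057, -0.031], [0.03, -0.023, -0.999]]
force: [0.5, -0.3, -0.4]
opening: 0.326
```

```bash
python3 plan.py 0.5165 -0.2756 0.05 -93.3 5
```

```text
t 6.82 p [ 0.5163 -0.2756  0.0063] yaw -93.31 open 0.326 F [ 0.5 -0.3 -0.4] M [ 0.07  0.02 -0.  ] tilt [ 0.021 -0.031] q [-39.  45.  97.  -1.  36.  55.]
[[[0.3, -0.2, -8.7], -0.0], [[0.3, -0.2, -8.7], -0.0], [[0.3, -0.2, -8.7], -0.0], [[0.3, -0.2, -8.7], -0.0], [[0.3, -0.2, -8.7], -0.0]]
```

Call:
{"api": "send_rows", "payload": {
  "motion": [
    [[0, 0, 0], 0],
    [[0, 0, 0], 0],
    [[0, 0, 0], 0],
    [[0, 0, -1], 0],
    [[0, 0, -2], 0]
  ]
}}

```text
time_s: 7.23
position: [0.5151, -0.2748, 0.0081]
tcp_rot: [[-0.058, -0.998, 0.018], [-0.998, 0.057, -0.029], [0.028, -0.02, -0.999]]
force: [-0.9, -0.0, -4.3]
opening: 0.285
```

Call:
{"api": "send_rows", "payload": {
  "motion": [
    [[0, 0, -8], 0],
    [[0, 0, -15], 0],
    [[0, 0, -20], 0],
    [[0, 0, -20], 0],
    [[0, 0, -15], 0]
  ]
}}

```text
time_s: 7.65
position: [0.5081, -0.2679, 0.0835]
tcp_rot: [[-0.058, -0.998, 0.003], [-0.998, 0.057, -0.017], [0.016, -0.004, -1.0]]
force: [-0.3, -0.8, -4.6]
opening: 0.282
```

```bash
python3 - <<'E'
from rig import *
from h import *
# fixture guess, hover
p=[0.5816,0.1906,np.radians(16.15)];R,t=fr(*p)
print("place",R@np.array([-.012,0,0])+t, "back60",R@np.array([-.082,0,0])+t)
d=capture("wrist");cv2.imwrite("pics/w3.png",d["image"])
E
python3 plan.py 0.492 0.165 0.16 -73.85 20
```

```text
place [0.57007356 0.18726216 0.        ] back60 [0.50283598 0.16779146 0.        ]
t 7.7 p [ 0.5094 -0.2688  0.0862] yaw -93.29 open 0.289 F [ 0.3 -0.6 -4.3] M [-0.04 -0.   -0.01] tilt [ 0.007 -0.019] q [-39.  37.  96.  -1.  46.  55.]
[[[-21.5, 2.1, -4.1], -0.017], [[-21.6, 1.7, -4.1], -0.017], [[-21.6, 1.4, -4.1], -0.017], [[-21.6, 1.0, -4.1], -0.017], [[-21.6, 0.6, -4.1], -0.017]]
[[[-21.6, 0.3, -4.1], -0.017], [[-21.6, -0.1, -4.1], -0.017], [[-21.6, -0.5, -4.1], -0.017], [[-21.6, -0.8, -4.1], -0.017], [[-21.6, -1.2, -4.1], -0.017]]
[[[-21.6, -1.6, -4.1], -0.017], [[-21.5, -1.9, -4.1], -0.017], [[-21.5, -2.3, -4.1], -0.017], [[-21.5, -2.7, -4.1], -0.017], [[-21.4, -3.0, -4.1], -0.017]]
[[[-21.4, -3.4, -4.1], -0.017], [[-21.3, -3.8, -4.1], -0.017], [[-21.2, -4.1, -4.1], -0.017], [[-21.2, -4.5, -4.1], -0.017], [[-21.1, -4.8, -4.1], -0.017]]
```

View pics/w3.png

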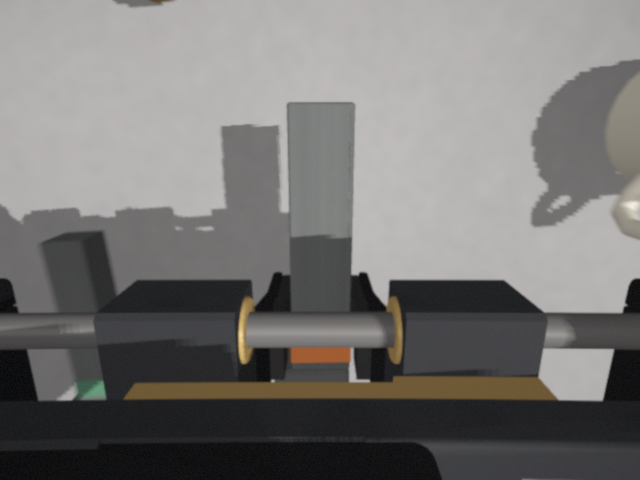

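Holder held: its end corners are at about (288,103) and (354,103), with the band near (320,354). Carrying it over to the fixture.

Call:
{"api": "send_rows", "payload": {
  "motion": [
    [[-10, 2, -8], -0.01],
    [[-20, 2, -10], -0.017],
    [[-22, 1, -10], -0.017],
    [[-22, 1, -10], -0.017],
    [[-22, 1, -10], -0.017]
  ]
}}

```text
time_s: 8.12
position: [0.5019, -0.1698, 0.1325]
tcp_rot: [[0.019, -1.0, 0.004], [-1.0, -0.019, -0.019], [0.019, -0.004, -1.0]]
force: [-0.1, 0.7, -4.5]
opening: 0.283
```

Call:
{"api": "send_rows", "payload": {
  "motion": [
    [[-22, 0, -6], -0.017],
    [[-22, 0, -4], -0.017],
    [[-22, -1, -4], -0.017],
    [[-22, -1, -4], -0.017],
    [[-22, -1, -4], -0.017]
  ]
}}

```text
time_s: 8.53
position: [0.4922, -0.0489, 0.1527]
tcp_rot: [[0.11, -0.994, -0.004], [-0.994, -0.11, -0.014], [0.013, 0.006, -1.0]]
force: [0.6, -0.3, -5.4]
opening: 0.284
```

Call:
{"api": "send_rows", "payload": {
  "motion": [
    [[-22, -2, -2], -0.017],
    [[-22, -2, 0], -0.017],
    [[-22, -2, 0], -0.017],
    [[-22, -3, 0], -0.017],
    [[-22, -3, 0], -0.017]
  ]
}}

```text
time_s: 8.95
position: [0.4801, 0.0714, 0.1524]
tcp_rot: [[0.201, -0.98, -0.013], [-0.98, -0.201, -0.011], [0.008, 0.015, -1.0]]
force: [0.4, -0.2, -4.4]
opening: 0.288
```

```bash
python3 plan.py 0.492 0.165 0.16 -73.85 5
```

```text
t 8.95 p [0.4801 0.0714 0.1524] yaw -78.41 open 0.288 F [ 0.4 -0.2 -4.4] M [ 0.04 -0.    0.05] tilt [-0.013 -0.011] q [ -4.  26. 105.  -1.  49.  75.]
[[[-17.9, -6.1, -1.8], -0.016], [[-17.8, -6.4, -1.8], -0.016], [[-17.7, -6.6, -1.8], -0.016], [[-17.5, -6.9, -1.8], -0.016], [[-17.4, -7.2, -1.8], -0.016]]
```

Call:
{"api": "send_rows", "payload": {
  "motion": [
    [[-22, -7, -2], -0.02],
    [[-22, -7, -2], -0.02],
    [[-17, -6, -2], -0.017],
    [[-8, -3, -1], 0],
    [[-2, 0, 0], 0]
  ]
}}

```text
time_s: 9.37
position: [0.477, 0.1556, 0.1562]
tcp_rot: [[0.267, -0.963, -0.026], [-0.964, -0.267, -0.009], [0.002, 0.027, -1.0]]
force: [-0.7, 0.1, -4.3]
opening: 0.292
```

Call:
{"api": "send_rows", "payload": {
  "motion": [
    [[0, 0, 0], 0],
    [[0, 0, 0], 0],
    [[0, 0, 0], 0],
    [[0, 0, 0], 0],
    [[0, 0, 0], 0]
  ]
}}

```text
time_s: 9.78
position: [0.4742, 0.1531, 0.1551]
tcp_rot: [[0.266, -0.964, -0.031], [-0.964, -0.265, -0.011], [0.003, 0.033, -0.999]]
force: [0.1, 0.1, -5.5]
opening: 0.284
```

```bash
python3 plan.py 0.492 0.165 0.16 -73.85 5
python3 - <<'E'
from rig import *
from h import *
import pickle
d=capture("wrist");cv2.imwrite("pics/w4.png",d["image"]);pickle.dump(d,open("w4.pkl","wb"))
for t in ["stop_face","knob_grip","jaw","fixture","holder_end"]: print(t,[(round(q["p"],2),np.round(q["xy"],1)) for q in place_of("wrist",t)][:2])
E
```

```text
t 9.78 p [0.4742 0.1531 0.1551] yaw -74.6 open 0.284 F [ 0.1  0.1 -5.5] M [ 0.04 -0.03 -0.01] tilt [-0.031 -0.011] q [  5.  27. 103.  -1.  52.  80.]
[[[-1.3, -4.0, -1.1], -0.003], [[-1.3, -4.0, -1.1], -0.003], [[-1.3, -4.0, -1.1], -0.003], [[-1.3, -4.0, -1.1], -0.003], [[-1.3, -4.0, -1.1], -0.003]]
stop_face []
knob_grip []
jaw [(0.97, array([287.4,   4. ]))]
fixture [(0.78, array([309.3,  68.9]))]
holder_end [(0.67, array([319.7, 104. ])), (0.62, array([318.3, 263.7]))]
```

View pics/w4.png

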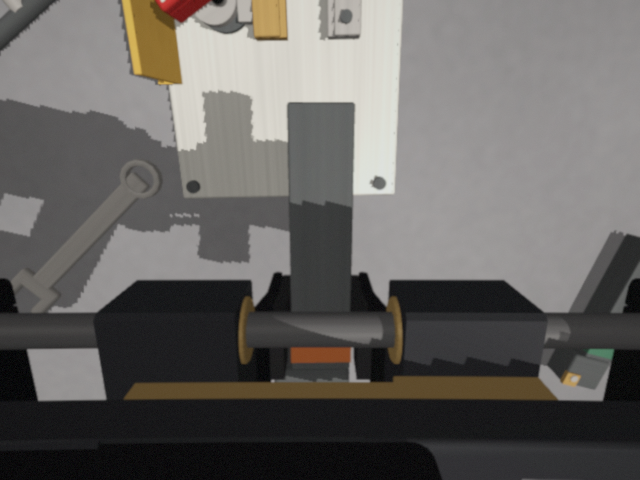

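Run:
```python
import cv2
a=cv2.imread("pics/w4.png");cv2.imwrite("pics/c6.png",cv2.resize(a[0:210,150:410],None,fx=2.8,fy=2.8,interpolation=3))
```

```text
(no output)
```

View pics/c6.png

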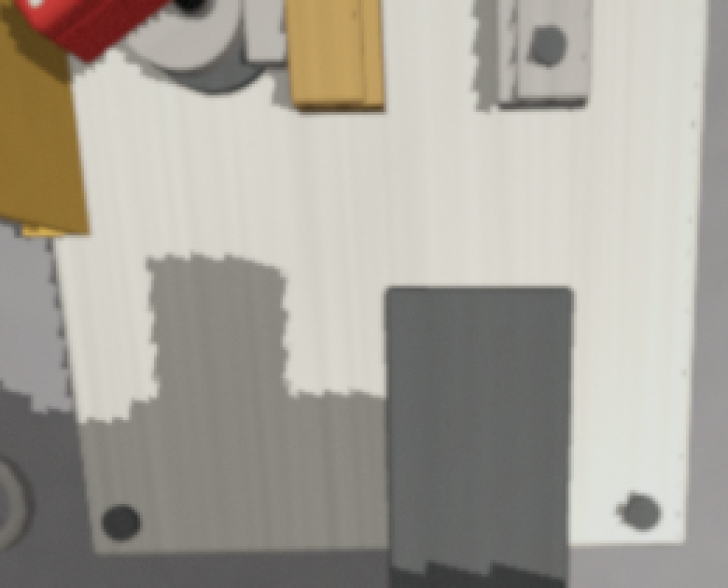

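Run:
```python
from h import *
import pickle;d=pickle.load(open("w4.pkl","rb"))
def px(x,y,s=2.8,o=(150,0)): return np.array([o[0]+(x+.5)/s-.5,o[1]+(y+.5)/s-.5])
P=[((95,552),(-95,105,15)),((685,543),(-95,-65,15)),((384,110),(17.5,17,15)),((361,102),(17.5,17,30))]
p,r=fit([(d,px(*a),np.array(l)/1000) for a,l in P],[.58,.19,.28])
print(p,np.degrees(p[2]),r.round(1).tolist())
R,t=fr(*p)
for a,z in [((500,107),.015),((517,101),.03),((384,110),.015),((361,102),.03)]: print(R.T@(onz(d,px(*a),z)-t))
# holder end corners: top at crop (387,289),(572,289): find in tool frame
K,D,Rc,tc=cam(d)
from rig import bot
s=bot.read_state();T=np.array(s["tcp_rot"]);tp=np.array(s["position"])
a,b=px(387,289),px(572,289)
for z in (.150,.155,.16): print(z,onz(d,a,z),onz(d,b,z),np.linalg.norm(onz(d,a,z)-onz(d,b,z)), T.T@((onz(d,a,z)+onz(d,b,z))/2-tp))
```

```text
[0.58149857 0.19048103 0.28829632] 16.518162584020285 [[-1.0, 1.1], [0.3, 0.0], [-1.4, 0.3], [4.9, -1.2]]
[ 0.01779261 -0.01339515  0.015     ]
[ 0.0163299  -0.01713407  0.03      ]
[0.01769709 0.01601366 0.015     ]
[0.01685319 0.02034325 0.03      ]
0.15 [0.55126498 0.18855219 0.15      ] [0.55843192 0.16240785 0.15      ] 0.027108885332204187 [ 0.00052267 -0.08347411  0.00253121]
0.155 [0.55120748 0.18812753 0.155     ] [0.55815724 0.16277543 0.155     ] 0.026287406128318844 [ 0.00051962 -0.08314601 -0.00246086]
0.16 [0.55114998 0.18770286 0.16      ] [0.55788257 0.16314302 0.16      ] 0.02546592692443353 [ 0.00051656 -0.08281792 -0.00745292]
```

```bash
python3 plan.py 0.5063 0.1699 0.06 -73.7 10
```

```text
t 10.08 p [0.4744 0.1538 0.1552] yaw -74.55 open 0.284 F [-0.1  0.8 -5. ] M [ 0.03  0.03 -0.02] tilt [-0.03  -0.011] q [  5.  27. 103.  -1.  52.  80.]
[[[-0.7, -3.8, 9.4], -0.001], [[-0.7, -3.8, 9.4], -0.001], [[-0.7, -3.8, 9.4], -0.001], [[-0.7, -3.8, 9.4], -0.001], [[-0.7, -3.8, 9.4], -0.001]]
[[[-0.7, -3.8, 9.4], -0.001], [[-0.7, -3.8, 9.4], -0.001], [[-0.7, -3.8, 9.4], -0.001], [[-0.7, -3.8, 9.4], -0.001], [[-0.7, -3.8, 9.4], -0.001]]
```

Call:
{"api": "send_rows", "payload": {
  "motion": [
    [[-1, -4, 8], -0.003],
    [[-1, -4, 12], -0.003],
    [[-1, -4, 14], -0.003],
    [[-1, -4, 14], -0.003],
    [[-1, -4, 14], 0]
  ]
}}

```text
time_s: 10.5
position: [0.4946, 0.1645, 0.0904]
tcp_rot: [[0.279, -0.96, -0.022], [-0.96, -0.279, -0.01], [0.004, 0.024, -1.0]]
force: [-0.6, -0.2, -4.8]
opening: 0.288
```

Call:
{"api": "send_rows", "payload": {
  "motion": [
    [[0, -3, 12], 0],
    [[0, -3, 10], 0],
    [[0, -3, 5], 0],
    [[0, 0, 0], 0],
    [[0, 0, 0], 0]
  ]
}}

```text
time_s: 10.92
position: [0.5024, 0.1677, 0.0542]
tcp_rot: [[0.28, -0.959, -0.029], [-0.96, -0.28, -0.011], [0.002, 0.031, -1.0]]
force: [-0.3, -0.9, -5.2]
opening: 0.287
```

```bash
python3 plan.py 0.5063 0.1699 0.03 -73.7 5
```

```text
t 10.92 p [0.5024 0.1677 0.0542] yaw -73.72 open 0.287 F [-0.3 -0.9 -5.2] M [ 0.04  0.   -0.08] tilt [-0.029 -0.011] q [  7.  39. 102.  -1.  41.  81.]
[[[-0.2, -1.0, 4.8], -0.0], [[-0.2, -1.0, 4.8], -0.0], [[-0.2, -1.0, 4.8], -0.0], [[-0.2, -1.0, 4.8], -0.0], [[-0.2, -1.0, 4.8], -0.0]]
```

Call:
{"api": "send_rows", "payload": {
  "motion": [
    [[0, -1, 4], 0],
    [[0, -1, 6], 0],
    [[0, -1, 6], 0],
    [[0, -1, 5], 0],
    [[0, 0, 2], 0]
  ]
}}

```text
time_s: 11.33
position: [0.5078, 0.1689, 0.0313]
tcp_rot: [[0.28, -0.96, -0.024], [-0.96, -0.28, -0.01], [0.003, 0.026, -1.0]]
force: [-1.5, -0.5, -5.7]
opening: 0.285
```

```bash
python3 plan.py 0.5063 0.1699 0.022 -73.7 5
python3 - <<'E'
from rig import *
from h import *
import pickle
d=capture("wrist");cv2.imwrite("pics/w5.png",d["image"]);pickle.dump(d,open("w5.pkl","wb"))
cv2.imwrite("pics/c7.png",cv2.resize(d["image"][0:240,170:470],None,fx=2.5,fy=2.5,interpolation=3))
E
```

```text
t 11.33 p [0.5078 0.1689 0.0313] yaw -73.72 open 0.285 F [-1.5 -0.5 -5.7] M [-0.06  0.08  0.02] tilt [-0.024 -0.01 ] q [  7.  41. 102.  -1.  39.  81.]
[[[-0.3, 0.2, 1.9], -0.0], [[-0.3, 0.2, 1.9], -0.0], [[-0.3, 0.2, 1.9], -0.0], [[-0.3, 0.2, 1.9], -0.0], [[-0.3, 0.2, 1.9], -0.0]]
```

View pics/c7.png

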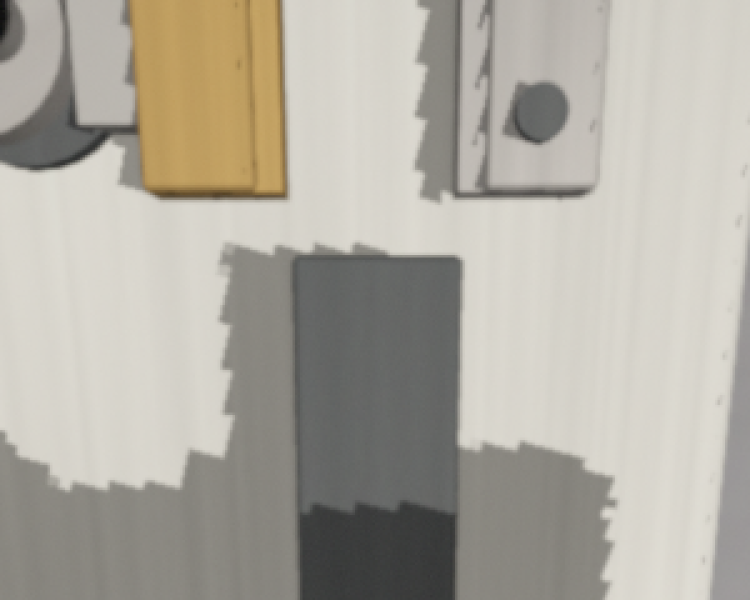

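Run:
```python
from h import *
import pickle;d=pickle.load(open("w5.pkl","rb"))
def px(x,y,s=2.5,o=(170,0)): return np.array([o[0]+(x+.5)/s-.5,o[1]+(y+.5)/s-.5])
R,t=fr(.5815,.1905,np.radians(16.4))
for n,a,z in [("jawbot",(286,196),.015),("jawtop",(252,190),.03),("jawbot",(283,0),.015),("railbot",(457,196),.015),("railtop",(488,188),.03),("railbot",(461,0),.015)]: print(n,((R.T@(onz(d,px(*a),z)-t))*1000).round(1))
for z in (.036,.04,.044,.048):
  a,b=[R.T@(onz(d,px(*a),z)-t)*1000 for a in ((295,257),(461,257))];a2,b2=[R.T@(onz(d,px(*a),z)-t)*1000 for a in ((300,500),(457,500))]
  print(z,a.round(1),b.round(1),(a-b)[1].round(1),((a+b)/2).round(1),((a2+b2)/2).round(1),(a2-b2)[1].round(1))
```

```text
jawbot [17.5 15.9 15. ]
jawtop [16.9 19.9 30. ]
jawbot [46.8 15.4 15. ]
railbot [ 17.4 -13.6  15. ]
railtop [ 17.1 -17.3  30. ]
railbot [ 46.7 -13.6  15. ]
0.036 [ 6.8 12.9 36. ] [  6.7 -12.8  36. ] 25.7 [ 6.7  0.1 36. ] [-31.5   0.1  36. ] 26.2
0.04 [ 6.6 12.6 40. ] [  6.5 -12.4  40. ] 25.1 [ 6.6  0.1 40. ] [-30.6   0.1  40. ] 25.6
0.044 [ 6.4 12.3 44. ] [  6.4 -12.1  44. ] 24.4 [ 6.4  0.1 44. ] [-29.8   0.1  44. ] 24.9
0.048 [ 6.3 12.  48. ] [  6.2 -11.7  48. ] 23.7 [ 6.2  0.1 48. ] [-29.    0.1  48. ] 24.2
```

Call:
{"api": "send_rows", "payload": {
  "motion": [
    [[-0.5, 0, 1], 0],
    [[-0.5, 0, 2], 0],
    [[0, 0, 2], 0],
    [[0, 0, 1], 0],
    [[0, 0, 1], 0]
  ]
}}

```text
time_s: 11.8
position: [0.507, 0.1697, 0.0241]
tcp_rot: [[0.28, -0.96, -0.024], [-0.96, -0.28, -0.011], [0.003, 0.026, -1.0]]
force: [-1.8, -1.0, -1.6]
opening: 0.284
```

```bash
python3 plan.py 0.5063 0.1709 0.022 -73.7 5
```

```text
t 11.8 p [0.507  0.1697 0.0241] yaw -73.72 open 0.284 F [-1.8 -1.  -1.6] M [-0.1  -0.05 -0.06] tilt [-0.024 -0.011] q [  7.  42. 102.  -1.  38.  81.]
[[[-0.3, 0.1, 0.4], -0.0], [[-0.3, 0.1, 0.4], -0.0], [[-0.3, 0.1, 0.4], -0.0], [[-0.3, 0.1, 0.4], -0.0], [[-0.3, 0.1, 0.4], -0.0]]
```

Call:
{"api": "send_rows", "payload": {
  "motion": [
    [[0, 0, 0], 0],
    [[0, 0, 0], 0],
    [[0, 0, 0], 0],
    [[0, 0, 0], 0],
    [[0, 0, 0], 0]
  ],
  "gripper": 0.62
}}

```text
time_s: 12.22
position: [0.51, 0.1701, 0.0265]
tcp_rot: [[0.28, -0.96, -0.017], [-0.96, -0.28, -0.01], [0.004, 0.019, -1.0]]
force: [0.6, -1.1, 0.6]
opening: 0.376
```

```bash
python3 plan.py 0.5063 0.1709 0.022 -73.7 5
python3 - <<'E'
from rig import *
from h import *
import pickle
d=capture("wrist");cv2.imwrite("pics/w6.png",d["image"]);pickle.dump(d,open("w6.pkl","wb"))
cv2.imwrite("pics/c8.png",cv2.resize(d["image"][0:240,170:470],None,fx=2.5,fy=2.5,interpolation=3))
E
```

```text
t 12.22 p [0.51   0.1701 0.0265] yaw -73.73 open 0.376 F [ 0.6 -1.1  0.6] M [-0.05  0.02  0.02] tilt [-0.017 -0.01 ] q [  7.  42. 102.  -1.  38.  81.]
[[[-0.4, 0.7, 0.9], -0.0], [[-0.4, 0.7, 0.9], -0.0], [[-0.4, 0.7, 0.9], -0.0], [[-0.4, 0.7, 0.9], -0.0], [[-0.4, 0.7, 0.9], -0.0]]
```

View pics/c8.png

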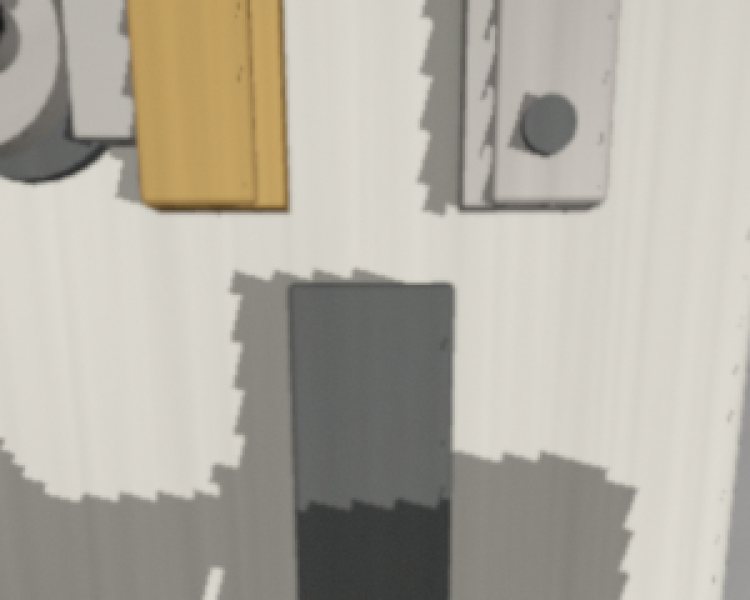

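Run:
```python
from h import *
import pickle;d=pickle.load(open("w6.pkl","rb"))
def px(x,y,s=2.5,o=(170,0)): return np.array([o[0]+(x+.5)/s-.5,o[1]+(y+.5)/s-.5])
R,t=fr(.5815,.1905,np.radians(16.4))
for n,a,z in [("jawbot",(288,210),.015),("railbot",(461,208),.015),("jawbot",(285,0),.015),("railbot",(466,0),.015)]: print(n,((R.T@(onz(d,px(*a),z)-t))*1000).round(1))
for z in (.036,.04,.044):
  a,b=[R.T@(onz(d,px(*a),z)-t)*1000 for a in ((290,285),(454,285))];a2,b2=[R.T@(onz(d,px(*a),z)-t)*1000 for a in ((297,500),(449,500))]
  print(z,((a+b)/2).round(1),(a-b)[1].round(1),((a2+b2)/2).round(1),(a2-b2)[1].round(1))
from rig import bot
s=bot.read_state();print("tcp in fix",(R.T@(s["position"]-t)*1000).round(1))
```

```text
jawbot [17.4 15.8 15. ]
railbot [ 17.7 -13.5  15. ]
jawbot [48.2 15.2 15. ]
railbot [ 48.1 -13.5  15. ]
0.036 [ 4.9  1.6 36. ] 24.9 [-28.2   1.6  36. ] 24.7
0.04 [ 4.9  1.6 40. ] 24.3 [-27.4   1.6  40. ] 24.0
0.044 [ 4.8  1.6 44. ] 23.6 [-26.6   1.6  44. ] 23.4
tcp in fix [-74.3   0.6  26.5]
```

Call:
{"api": "send_rows", "payload": {
  "motion": [
    [[-0.3, 0.5, 1.5], 0],
    [[-0.3, 0.5, 1.5], 0],
    [[0, 0, 1], 0],
    [[0, 0, 0.5], 0],
    [[0, 0, 0], 0]
  ]
}}

```text
time_s: 12.68
position: [0.5091, 0.1705, 0.0219]
tcp_rot: [[0.28, -0.96, -0.016], [-0.96, -0.28, -0.009], [0.004, 0.018, -1.0]]
force: [0.5, 0.3, 0.3]
opening: 0.378
```

```bash
python3 plan.py 0.5063 0.1709 0.022 -73.7 5;  python3 - <<'E'
from h import *
R,t=fr(.5815,.1905,np.radians(16.4))
from rig import bot
s=bot.read_state();print("tcp in fix",(R.T@(s["position"]-t)*1000).round(1))
E
```

```text
t 12.68 p [0.5091 0.1705 0.0219] yaw -73.73 open 0.378 F [0.5 0.3 0.3] M [-0.03  0.03  0.03] tilt [-0.016 -0.009] q [  7.  42. 102.  -1.  37.  81.]
[[[-0.2, 0.5, -0.0], -0.0], [[-0.2, 0.5, -0.0], -0.0], [[-0.2, 0.5, -0.0], -0.0], [[-0.2, 0.5, -0.0], -0.0], [[-0.2, 0.5, -0.0], -0.0]]
tcp in fix [-75.1   1.2  21.9]
```

Grip again at the levelled pose.

Call:
{"api": "send_rows", "payload": {
  "motion": [
    [[0, 0, 0], 0],
    [[0, 0, 0], 0],
    [[0, 0, 0], 0],
    [[0, 0, 0], 0],
    [[0, 0, 0], 0]
  ],
  "gripper": 1.0
}}

```text
time_s: 13.1
position: [0.509, 0.1704, 0.0217]
tcp_rot: [[0.28, -0.96, -0.017], [-0.96, -0.28, -0.009], [0.004, 0.019, -1.0]]
force: [0.1, -0.1, -0.8]
opening: 0.284
```

```bash
cat > meas.py <<'E'
from h import *
from rig import bot
R,t=fr(.5815,.1905,np.radians(16.4))
s=bot.read_state();T=np.array(s["tcp_rot"])
print("t",s["time_s"],"fix mm",(R.T@(s["position"]-t)*1000).round(1),"yaw",np.degrees(np.arctan2(T[1,0],T[0,0])).round(2),"tilt yz",T[2,:2].round(3),"Ffix",(R.T@s["force"]).round(1),"M",np.round(s["moment"],2),"open",round(s["opening"],3))
E
python3 meas.py
python3 - <<'E'
from h import *
R,t=fr(.5815,.1905,np.radians(16.4))
print(R@[-.014,.0012,.022]+t)
E
python3 plan.py 0.5677 0.1877 0.023 -73.7 10
```

```text
t 13.1 fix mm [-75.3   1.2  21.7] yaw -73.73 tilt yz [0.004 0.019] Ffix [ 0.1 -0.1 -0.8] M [-0.02  0.01 -0.01] open 0.284
[0.56773079 0.1876984  0.022     ]
t 13.1 p [0.509  0.1704 0.0217] yaw -73.73 open 0.284 F [ 0.1 -0.1 -0.8] M [-0.02  0.01 -0.01] tilt [-0.017 -0.009] q [  7.  42. 102.  -1.  37.  81.]
[[[-0.0, -6.1, -0.2], -0.0], [[-0.0, -6.1, -0.2], -0.0], [[-0.0, -6.1, -0.2], -0.0], [[-0.0, -6.1, -0.2], -0.0], [[-0.0, -6.1, -0.2], -0.0]]
[[[-0.0, -6.1, -0.2], -0.0], [[-0.0, -6.1, -0.2], -0.0], [[-0.0, -6.1, -0.2], -0.0], [[-0.0, -6.1, -0.2], -0.0], [[-0.0, -6.1, -0.2], -0.0]]
```

Call:
{"api": "send_rows", "payload": {
  "motion": [
    [[0, -2, -0.6], 0],
    [[0, -4, -0.4], 0],
    [[0, -5, -0.2], 0],
    [[0, -5, -0.1], 0],
    [[0, -5, -0.1], 0]
  ]
}}

```text
time_s: 13.52
position: [0.5205, 0.1751, 0.0217]
tcp_rot: [[0.281, -0.959, -0.038], [-0.96, -0.281, -0.013], [0.002, 0.04, -0.999]]
force: [-4.1, -1.0, 2.6]
opening: 0.285
```

```bash
python3 meas.py
```

```text
t 13.5167 fix mm [-62.8   2.5  21.7] yaw -73.68 tilt yz [0.002 0.04 ] Ffix [-4.2  0.2  2.6] M [-0.13  0.43  0.  ] open 0.285
```

Call:
{"api": "send_rows", "payload": {
  "motion": [
    [[0.7, 0, -1.5], 0],
    [[0.6, 0, -1.5], 0],
    [[0, 0, 0], 0],
    [[0, 0, 0], 0],
    [[0, 0, 0], 0]
  ]
}}

```text
time_s: 13.93
position: [0.5233, 0.1744, 0.0236]
tcp_rot: [[0.281, -0.959, -0.035], [-0.96, -0.281, -0.012], [0.002, 0.037, -0.999]]
force: [1.0, 0.2, -5.1]
opening: 0.285
```

```bash
python3 meas.py
python3 - <<'E'
from rig import *
from h import *
import pickle
d=capture("wrist");cv2.imwrite("pics/w7.png",d["image"]);pickle.dump(d,open("w7.pkl","wb"))
cv2.imwrite("pics/c9.png",cv2.resize(d["image"][0:240,170:470],None,fx=2.5,fy=2.5,interpolation=3))
E
```

```text
t 13.9333 fix mm [-60.4   1.   23.6] yaw -73.68 tilt yz [0.002 0.037] Ffix [ 1.  -0.1 -5.1] M [-0.03 -0.04 -0.  ] open 0.285
```

View pics/c9.png

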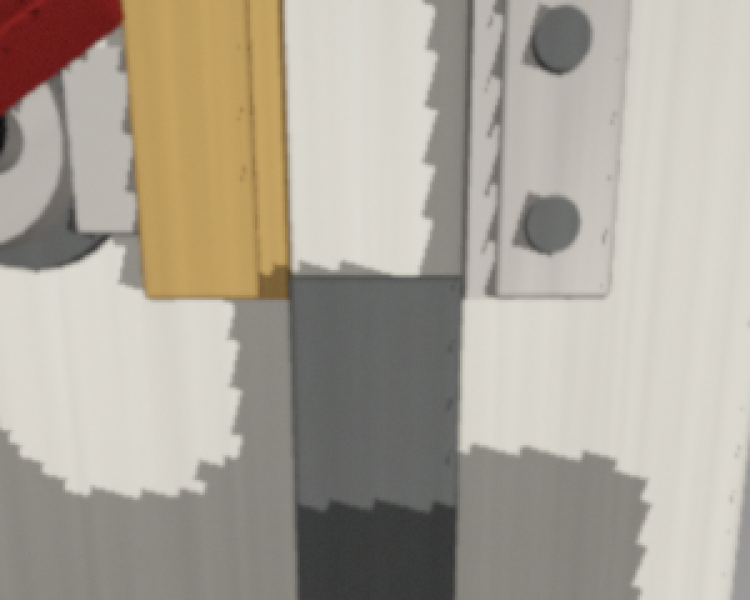

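Call:
{"api": "send_rows", "payload": {
  "motion": [
    [[0, -3, -0.5], 0],
    [[0, -5, -0.4], 0],
    [[0, -5, -0.3], 0],
    [[0, -5, -0.2], 0],
    [[0, -3, -0.1], 0]
  ]
}}

```text
time_s: 14.4
position: [0.5445, 0.1807, 0.0238]
tcp_rot: [[0.281, -0.959, -0.036], [-0.96, -0.28, -0.012], [0.002, 0.038, -0.999]]
force: [-0.0, -0.1, -5.7]
opening: 0.287
```

```bash
python3 meas.py
```

```text
t 14.4 fix mm [-38.2   1.   23.8] yaw -73.7 tilt yz [0.002 0.038] Ffix [-0.1 -0.1 -5.7] M [ 0.03 -0.09 -0.01] open 0.287
```

Sliding free of the bed and sides. Continuing to just short of the stop.

Call:
{"api": "send_rows", "payload": {
  "motion": [
    [[0, -3, -0.4], 0],
    [[0, -5, -0.3], 0],
    [[0, -5, -0.2], 0],
    [[0, -4, -0.2], 0],
    [[0, -2, -0.1], 0]
  ]
}}

```text
time_s: 14.82
position: [0.5658, 0.1869, 0.0242]
tcp_rot: [[0.281, -0.959, -0.035], [-0.96, -0.281, -0.012], [0.002, 0.037, -0.999]]
force: [0.2, -0.5, -5.3]
opening: 0.279
```

```bash
python3 meas.py
python3 - <<'E'
from rig import *
from h import *
import pickle
d=capture("wrist");cv2.imwrite("pics/w8.png",d["image"]);pickle.dump(d,open("w8.pkl","wb"))
cv2.imwrite("pics/c10.png",cv2.resize(d["image"][0:240,170:470],None,fx=2.5,fy=2.5,interpolation=3))
E
```

```text
t 14.8167 fix mm [-16.1   1.   24.2] yaw -73.69 tilt yz [0.002 0.037] Ffix [ 0.  -0.5 -5.3] M [ 0.02 -0.03 -0.01] open 0.279
```

View pics/c10.png

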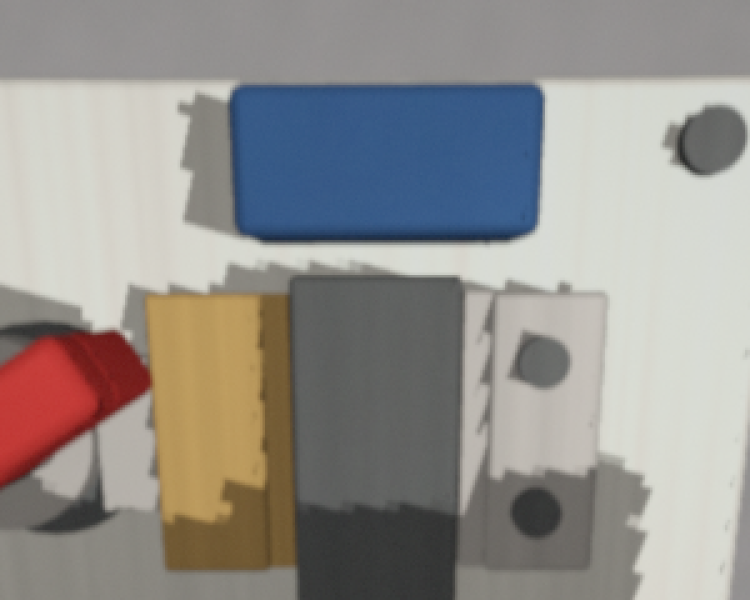

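Call:
{"api": "send_rows", "payload": {
  "motion": [
    [[0, -1.5, 0.2], 0],
    [[0, -1.5, 0.2], 0],
    [[0, -1, 0], 0],
    [[0, -1, 0], 0],
    [[0, -0.5, 0], 0]
  ]
}}

```text
time_s: 15.28
position: [0.5703, 0.1884, 0.0231]
tcp_rot: [[0.281, -0.959, -0.038], [-0.96, -0.281, -0.013], [0.002, 0.04, -0.999]]
force: [-1.5, -1.2, -5.0]
opening: 0.281
```

```bash
python3 meas.py
```

```text
t 15.2833 fix mm [-11.3   1.1  23.1] yaw -73.69 tilt yz [0.002 0.04 ] Ffix [-1.8 -0.7 -5. ] M [-0.05  0.08 -0.08] open 0.281
```

Call:
{"api": "send_rows", "payload": {
  "motion": [
    [[0, -0.8, 0], 0],
    [[0, -0.8, 0], 0],
    [[0, -0.8, 0], 0],
    [[0, -0.5, 0], 0],
    [[0, 0, 0], 0]
  ]
}}

```text
time_s: 15.7
position: [0.5702, 0.1885, 0.0227]
tcp_rot: [[0.281, -0.959, -0.044], [-0.96, -0.281, -0.014], [0.001, 0.046, -0.999]]
force: [-0.9, -0.7, -2.9]
opening: 0.287
```

```bash
python3 meas.py
```

```text
t 15.7 fix mm [-11.4   1.3  22.7] yaw -73.68 tilt yz [0.001 0.046] Ffix [-1.1 -0.5 -2.9] M [-0.07  0.03 -0.  ] open 0.287
```

```bash
cat > snap.py <<'E'
import sys
from rig import *
from h import *
import pickle
n,x0,x1,y0,y1,s=sys.argv[1],*map(float,sys.argv[2:7]);cam_=sys.argv[7] if len(sys.argv)>7 else "wrist"
d=capture(cam_);cv2.imwrite(f"pics/{n}f.png",d["image"]);pickle.dump(d,open(n+".pkl","wb"))
cv2.imwrite(f"pics/{n}.png",cv2.resize(d["image"][int(y0):int(y1),int(x0):int(x1)],None,fx=s,fy=s,interpolation=3))
E
python3 snap.py w9 230 390 60 210 4
```

```text
(no output)
```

View pics/w9.png

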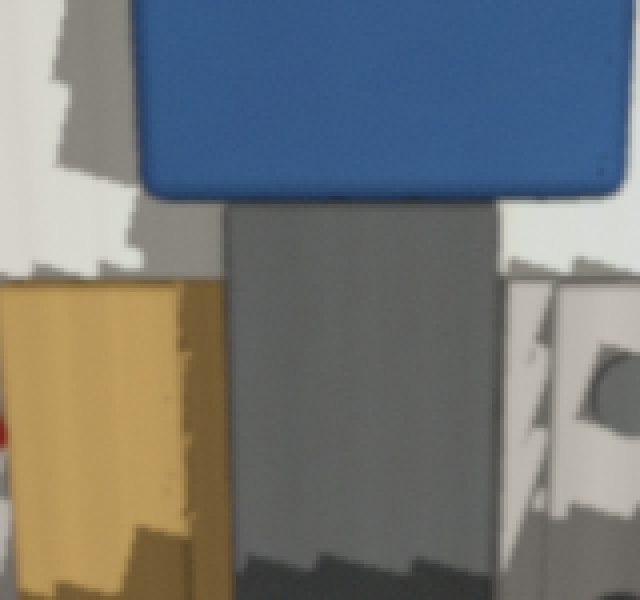

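It is butted on the stop: the end face meets the blue block at crop row ~200. Opening slightly so that it settles flat.

Call:
{"api": "send_rows", "payload": {
  "motion": [
    [[0, 0, 0.3], 0],
    [[0, 0, 0], 0],
    [[0, 0, 0], 0],
    [[0, 0, 0], 0],
    [[0, 0, 0], 0]
  ],
  "gripper": 0.62
}}

```text
time_s: 16.17
position: [0.5761, 0.1896, 0.0258]
tcp_rot: [[0.281, -0.959, -0.031], [-0.96, -0.281, -0.012], [0.003, 0.033, -0.999]]
force: [-0.5, -1.1, -0.4]
opening: 0.374
```

```bash
python3 meas.py; python3 snap.py w10 230 390 60 210 4
```

```text
t 16.1667 fix mm [-5.5  0.7 25.8] yaw -73.69 tilt yz [0.003 0.033] Ffix [-0.8 -0.9 -0.4] M [ 0.02 -0.04  0.05] open 0.374
```

View pics/w10.png

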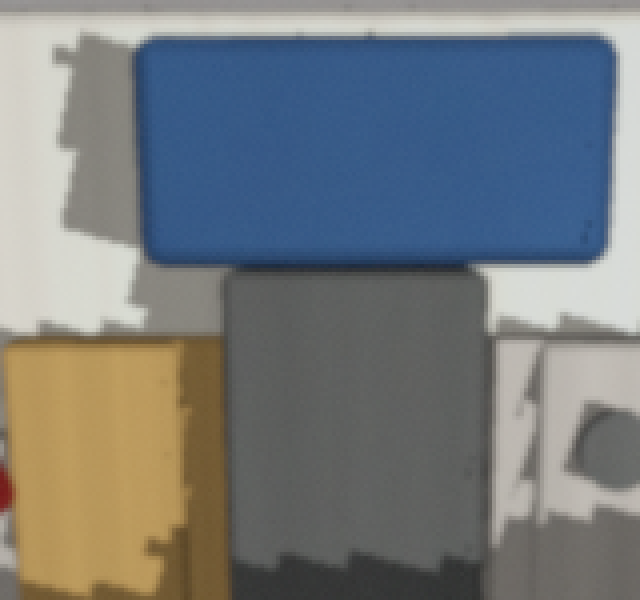

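Call:
{"api": "send_rows", "payload": {
  "motion": [
    [[0, 2, -5], 0],
    [[0, 1, -8], 0],
    [[0, 0, -12], 0],
    [[0, 0, -18], 0],
    [[0, 0, -22], 0]
  ],
  "gripper": 0.58
}}

```text
time_s: 16.63
position: [0.5718, 0.1889, 0.0915]
tcp_rot: [[0.281, -0.959, -0.04], [-0.96, -0.28, -0.013], [0.001, 0.042, -0.999]]
force: [1.0, 0.5, -0.2]
opening: 0.419
```

```bash
python3 meas.py; python3 plan.py 0.57 0.215 0.17 -20 15
```

```text
t 16.6333 fix mm [-9.7  1.2 91.5] yaw -73.7 tilt yz [0.001 0.042] Ffix [ 1.1  0.2 -0.2] M [-0.   -0.04 -0.02] open 0.419
t 16.63 p [0.5718 0.1889 0.0915] yaw -73.7 open 0.419 F [ 1.   0.5 -0.2] M [-0.   -0.04 -0.02] tilt [-0.04  -0.013] q [ 8. 39. 90. -1. 54. 82.]
[[[-1.7, -0.2, -5.2], -0.062], [[-1.7, -0.3, -5.2], -0.062], [[-1.7, -0.4, -5.2], -0.062], [[-1.6, -0.5, -5.2], -0.062], [[-1.6, -0.6, -5.2], -0.062]]
[[[-1.6, -0.7, -5.2], -0.062], [[-1.5, -0.8, -5.2], -0.062], [[-1.5, -0.9, -5.2], -0.062], [[-1.4, -0.9, -5.2], -0.062], [[-1.4, -1.0, -5.2], -0.062]]
[[[-1.3, -1.1, -5.2], -0.062], [[-1.2, -1.2, -5.2], -0.062], [[-1.1, -1.3, -5.2], -0.062], [[-1.1, -1.3, -5.2], -0.062], [[-1.0, -1.4, -5.2], -0.062]]
```

```bash
python3 snap.py w11 0 640 0 480 1
```

```text
(no output)
```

View pics/w11.png

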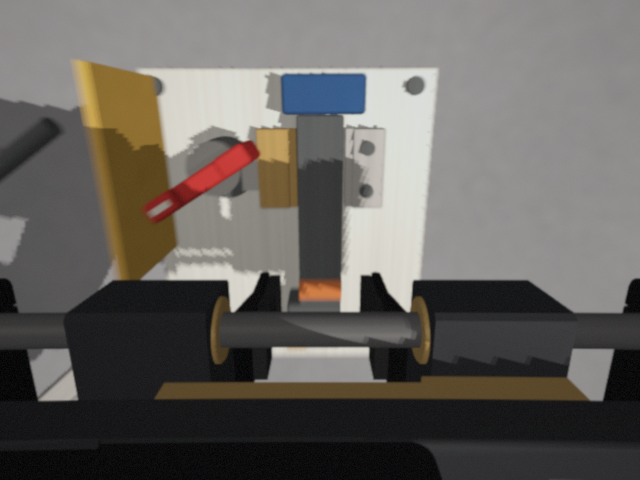

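```bash
python3 snap.py w12 130 450 50 290 2.5; python3 meas.py
```

```text
t 16.7333 fix mm [-5.7  0.8 95.3] yaw -73.69 tilt yz [0.003 0.031] Ffix [ 0.4 -0.6  0.4] M [ 0.04 -0.06 -0.02] open 0.417
```

View pics/w12.png

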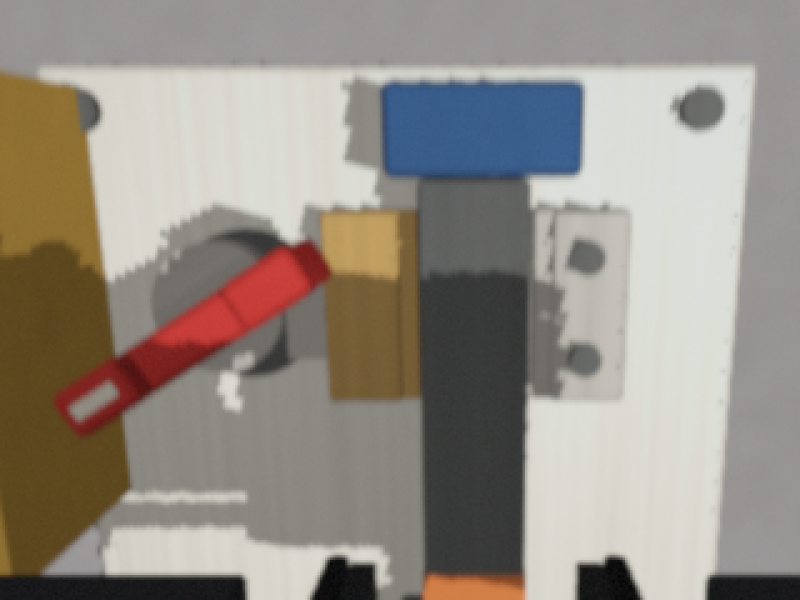

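Run:
```python
from h import *
import pickle;d=pickle.load(open("w12.pkl","rb"))
def px(x,y,s=2.5,o=(130,50)): return np.array([o[0]+(x+.5)/s-.5,o[1]+(y+.5)/s-.5])
P=[((55,402),(28,5,78)),((85,437),(28,-5,78)),((222,293),(-12,5,78)),((243,330),(-12,-5,78)),((288,250),(-28,5,78)),((313,284),(-28,-5,78))]
# orientation of +-5: try both
for sg in (1,-1):
  p,r=fit([(d,px(*a),np.array([l[0],sg*l[1],l[2]])/1000) for a,l in P],[.6035,.2574,2.6])
  print(p,np.degrees(p[2]),r.round(1).tolist())
  R,t=fr(.5815,.1905,np.radians(16.4)); print("in fix",(R.T@(np.array([p[0],p[1],0])-t)*1000).round(1))
P=[((386,175),(70,22,39)),((580,172),(70,-22,39)),((755,67),(95,-65,15)),((401,400),(17.5,17,15+0)),((628,398),(17.5,-13.4-20,30))][:3]
p,r=fit([(d,px(*a),np.array(l)/1000) for a,l in P],[.58,.19,.28]);print("fixture",p,np.degrees(p[2]),r.round(1).tolist())
for a,z in [((420,182),.04),((528,180),.04),((423,400),.04),((524,560),.04),((424,560),.04),((418,400),.015),((417,215),.015),((535,400),.015),((535,215),.015),((480,180),.04),((480,172),.039)]: print(a,(R.T@(onz(d,px(*a),z)-t)*1000).round(1))
```

```text
[0.60311469 0.2565146  2.16650194] 124.13141739283526 [[1.0, 6.3], [-20.2, -27.1], [11.4, 24.9], [-5.0, -10.1], [16.6, 31.8], [-1.0, -2.3]]
in fix [39.4 57.2  0. ]
[0.60402132 0.25641236 2.42485336] 138.93386344081796 [[-1.6, -0.4], [-0.1, 2.5], [-1.8, -2.0], [2.8, 1.3], [-0.3, -3.8], [2.4, 1.2]]
in fix [40.2 56.9  0. ]
fixture [0.58174528 0.19174272 0.27368871] 15.681208093835279 [[-2.3, -0.3], [0.4, 1.7], [1.3, -0.9]]
(420, 182) [69.2 13.5 40. ]
(528, 180) [ 69.6 -10.1  40. ]
(423, 400) [20.4 13.8 40. ]
(524, 560) [-20.3 -10.4  40. ]
(424, 560) [-20.2  14.4  40. ]
(418, 400) [14.4 16.6 15. ]
(417, 215) [61.2 15.8 15. ]
(535, 400) [ 14.3 -14.1  15. ]
(535, 215) [ 61.1 -13.3  15. ]
(480, 180) [69.6  0.4 40. ]
(480, 172) [71.3  0.4 39. ]
```

```bash
python3 plan.py 0.604 0.2564 0.13 49 20
```

```text
t 16.73 p [0.5758 0.1897 0.0953] yaw -73.69 open 0.417 F [ 0.6 -0.5  0.4] M [ 0.04 -0.06 -0.02] tilt [-0.029 -0.011] q [ 8. 39. 89. -1. 54. 82.]
[[[-2.8, -2.2, -1.8], -0.107], [[-2.5, -2.5, -1.8], -0.107], [[-2.3, -2.8, -1.8], -0.107], [[-2.0, -3.0, -1.8], -0.107], [[-1.6, -3.2, -1.8], -0.107]]
[[[-1.3, -3.4, -1.8], -0.107], [[-0.9, -3.5, -1.8], -0.107], [[-0.5, -3.5, -1.8], -0.107], [[-0.1, -3.6, -1.8], -0.107], [[0.2, -3.6, -1.8], -0.107]]
[[[0.6, -3.5, -1.8], -0.107], [[1.0, -3.4, -1.8], -0.107], [[1.4, -3.3, -1.8], -0.107], [[1.7, -3.2, -1.8], -0.107], [[2.0, -3.0, -1.8], -0.107]]
[[[2.3, -2.7, -1.8], -0.107], [[2.6, -2.5, -1.8], -0.107], [[2.9, -2.2, -1.8], -0.107], [[3.1, -1.8, -1.8], -0.107], [[3.3, -1.5, -1.8], -0.107]]
```

Call:
{"api": "send_rows", "payload": {
  "motion": [
    [[-1, -1, -5], -0.1],
    [[-2, -2, -5], -0.11],
    [[-2, -3, -5], -0.11],
    [[-2, -3, -5], -0.11],
    [[-2, -3, -5], -0.11]
  ],
  "gripper": 0.62
}}

```text
time_s: 17.15
position: [0.5813, 0.2034, 0.1238]
tcp_rot: [[0.749, -0.662, -0.028], [-0.662, -0.749, -0.011], [-0.013, 0.027, -1.0]]
force: [0.7, 0.5, 0.8]
opening: 0.379
```

Call:
{"api": "send_rows", "payload": {
  "motion": [
    [[-1, -3.5, -3], -0.11],
    [[-1, -3.5, -2], -0.11],
    [[-0.5, -3.5, 0], -0.11],
    [[0, -3.5, 0], -0.11],
    [[0, -3.5, 0], -0.11]
  ]
}}

```text
time_s: 17.57
position: [0.5875, 0.2209, 0.1315]
tcp_rot: [[0.989, -0.145, -0.026], [-0.145, -0.989, -0.011], [-0.024, 0.015, -1.0]]
force: [0.5, -0.1, -0.2]
opening: 0.376
```

Call:
{"api": "send_rows", "payload": {
  "motion": [
    [[0.5, -3.5, 0], -0.11],
    [[1, -3.5, 0], -0.11],
    [[1.5, -3, 0], -0.11],
    [[1.5, -3, 0], -0.11],
    [[2, -3, 0], -0.11]
  ]
}}

```text
time_s: 17.98
position: [0.5913, 0.2381, 0.132]
tcp_rot: [[0.907, 0.42, -0.027], [0.42, -0.908, -0.011], [-0.029, -0.001, -1.0]]
force: [-0.2, 1.0, 0.2]
opening: 0.383
```

```bash
python3 meas.py; python3 plan.py 0.604 0.2564 0.13 49 5
```

```text
t 17.9833 fix mm [ 22.8  42.9 132. ] yaw 24.82 tilt yz [-0.029 -0.001] Ffix [0.1 1.  0.2] M [ 0.03 -0.14 -0.  ] open 0.383
t 17.98 p [0.5913 0.2381 0.132 ] yaw 24.82 open 0.383 F [-0.2  1.   0.2] M [ 0.03 -0.14 -0.  ] tilt [-0.027 -0.011] q [ 12.  38.  83.  -0.  60. -13.]
[[[3.9, -2.2, 0.3], -0.084], [[4.0, -1.9, 0.3], -0.084], [[4.2, -1.6, 0.3], -0.084], [[4.3, -1.2, 0.3], -0.084], [[4.4, -0.8, 0.3], -0.084]]
```

Call:
{"api": "send_rows", "payload": {
  "motion": [
    [[4, -2, 0], -0.09],
    [[4, -2, 0], -0.09],
    [[4, -2, 0], -0.09],
    [[4, -1, 0], -0.09],
    [[4, -1, 0], -0.05]
  ]
}}

```text
time_s: 18.4
position: [0.6012, 0.2568, 0.1319]
tcp_rot: [[0.647, 0.762, -0.03], [0.762, -0.647, -0.012], [-0.028, -0.015, -0.999]]
force: [1.2, -0.5, -0.2]
opening: 0.381
```

Call:
{"api": "send_rows", "payload": {
  "motion": [
    [[0, 0, 0], 0],
    [[0, 0, 0], 0],
    [[0, 0, 0], 0],
    [[0, 0, 0], 0],
    [[0, 0, 0], 0]
  ]
}}

```text
time_s: 18.82
position: [0.6002, 0.2567, 0.1321]
tcp_rot: [[0.649, 0.761, -0.03], [0.761, -0.649, -0.012], [-0.029, -0.015, -0.999]]
force: [-0.2, 0.3, 0.6]
opening: 0.383
```

```bash
python3 meas.py; python3 plan.py 0.604 0.2564 0.09 49 5; python3 snap.py w13 0 640 0 480 1
```

```text
t 18.8167 fix mm [ 36.7  58.2 132.1] yaw 49.55 tilt yz [-0.029 -0.015] Ffix [-0.1  0.4  0.6] M [ 0.04 -0.15 -0.03] open 0.383
t 18.82 p [0.6002 0.2567 0.1321] yaw 49.55 open 0.383 F [-0.2  0.3  0.6] M [ 0.04 -0.15 -0.03] tilt [-0.03  -0.012] q [ 13.  39.  81.  -0.  62. -36.]
[[[0.7, 0.7, 8.4], 0.002], [[0.7, 0.7, 8.4], 0.002], [[0.7, 0.7, 8.4], 0.002], [[0.7, 0.7, 8.4], 0.002], [[0.7, 0.7, 8.4], 0.002]]
```

View pics/w13.png

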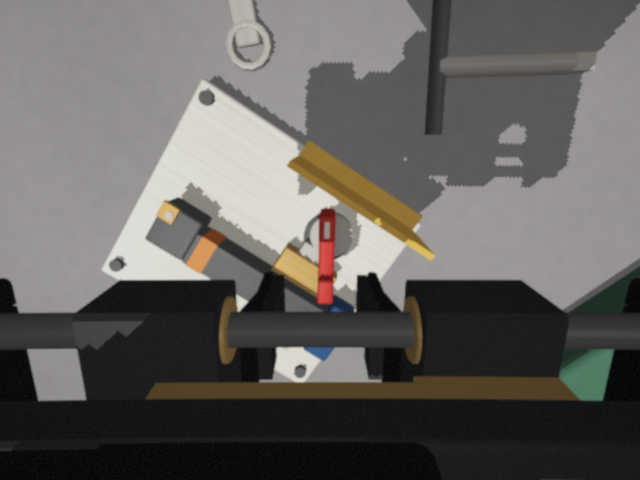

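Run:
```python
import cv2
a=cv2.imread("pics/w13f.png");cv2.imwrite("pics/c13.png",cv2.resize(a[190:320,270:390],None,fx=4.5,fy=4.5,interpolation=3))
```

View pics/c13.png

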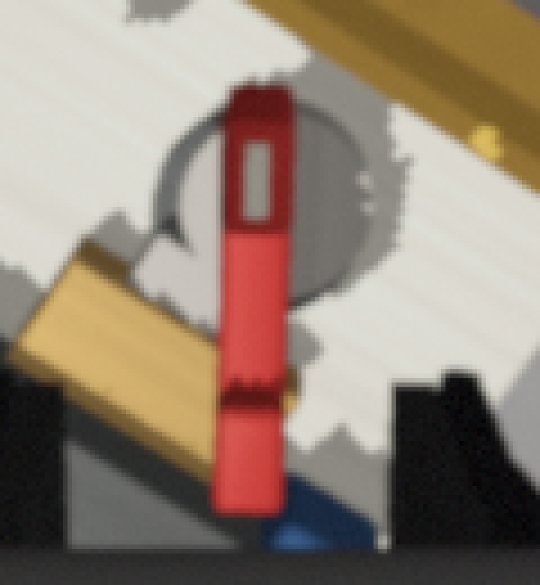

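Run:
```python
from h import *
import pickle;d=pickle.load(open("w13.pkl","rb"))
def px(x,y,s=4.5,o=(270,190)): return np.array([o[0]+(x+.5)/s-.5,o[1]+(y+.5)/s-.5])
K,D,Rc,tc=cam(d);C=-Rc.T@tc;print("cam",C,"nadir crop",(proj(d,[C[0],C[1],0.078])[0]-[270,190])*4.5)
for e1,e2 in ((118,408),(88,408),(118,388),(88,388)):
  P=[((224,e1),(28,5,78)),((292,e1),(28,-5,78)),((222,232),(12,5,78)),((292,232),(12,-5,78)),((218,e2),(-12,5,78)),((286,e2),(-12,-5,78)),((212,514),(-28,5,78)),((285,514),(-28,-5,78))]
  for sg in (-1,1):
    p,r=fit([(d,px(*a),np.array([l[0],sg*l[1],l[2]])/1000) for a,l in P],[.604,.2564,2.42])
    if abs(r).max()<20: print(e1,e2,sg,p,np.degrees(p[2]),r.round(1).tolist())
```

```text
cam [0.54946867 0.30629622 0.29553662] nadir crop [ 275.06916676 -235.50183792]
118 408 -1 [0.60179071 0.25656084 2.44489308] 140.08205495571426 [[12.7, -0.3], [-19.5, -0.2], [13.2, 0.7], [-19.1, 0.8], [14.2, -0.5], [-17.3, -0.5], [15.6, 0.1], [-16.7, 0.1]]
118 408 1 [0.6025998  0.25753125 2.41563355] 138.4056074115664 [[-0.8, -0.4], [1.1, -0.0], [-0.9, 0.5], [0.4, 1.0], [-0.7, -0.8], [0.6, -0.3], [0.2, -0.2], [0.1, 0.3]]
88 408 -1 [0.60233532 0.25795864 2.44443926] 140.05605286125294 [[15.1, 5.6], [-17.1, 5.7], [15.6, -0.0], [-16.7, 0.0], [16.5, -1.3], [-15.0, -1.3], [17.9, -0.6], [-14.4, -0.7]]
88 408 1 [0.60222813 0.25784797 2.41575134] 138.41235611186158 [[-0.8, 5.4], [1.1, 5.8], [-0.9, -0.2], [0.4, 0.2], [-0.7, -1.5], [0.6, -1.1], [0.2, -0.9], [0.1, -0.4]]
118 388 1 [0.60226455 0.25781695 2.41489693] 138.3634021468802 [[-0.8, -1.2], [1.2, -0.8], [-0.9, -0.2], [0.4, 0.3], [-0.7, 3.0], [0.6, 3.5], [0.2, -0.8], [0.0, -0.4]]
88 388 -1 [0.60111612 0.25835231 2.44571993] 140.12942964302243 [[14.3, 3.6], [-18.0, 3.7], [14.8, -2.0], [-17.6, -1.9], [15.7, 1.3], [-15.7, 1.3], [17.1, -2.4], [-15.2, -2.4]]
88 388 1 [0.60132246 0.25861771 2.41498057] 138.36819411925148 [[-0.8, 3.4], [1.2, 3.8], [-0.9, -2.2], [0.4, -1.7], [-0.7, 1.1], [0.6, 1.6], [0.2, -2.7], [0.1, -2.2]]
```

```bash
python3 plan.py 0.602 0.2573 0.088 48.4 5
```

```text
t 18.87 p [0.6002 0.2567 0.1321] yaw 49.55 open 0.379 F [-0.1  0.2  0.7] M [ 0.09 -0.14 -0.06] tilt [-0.031 -0.012] q [ 13.  39.  81.  -0.  62. -36.]
[[[0.6, 0.3, 8.8], 0.004], [[0.6, 0.3, 8.8], 0.004], [[0.6, 0.3, 8.8], 0.004], [[0.6, 0.3, 8.8], 0.004], [[0.6, 0.3, 8.8], 0.004]]
```

Call:
{"api": "send_rows", "payload": {
  "motion": [
    [[1, 0.5, 8], 0.007],
    [[1, 0.5, 12], 0.007],
    [[0.5, 0, 12], 0.007],
    [[0, 0, 8], 0],
    [[0, 0, 2], 0]
  ]
}}

```text
time_s: 19.28
position: [0.6015, 0.2571, 0.0861]
tcp_rot: [[0.667, 0.744, -0.03], [0.744, -0.668, -0.012], [-0.029, -0.014, -0.999]]
force: [-0.4, 0.5, 0.1]
opening: 0.381
```

```bash
python3 plan.py 0.602 0.2573 0.048 48.4 5
```

```text
t 19.28 p [0.6015 0.2571 0.0861] yaw 48.13 open 0.381 F [-0.4  0.5  0.1] M [ 0.05 -0.12  0.04] tilt [-0.03  -0.012] q [ 13.  42.  82.  -0.  57. -34.]
[[[0.3, 0.1, 7.6], -0.001], [[0.3, 0.1, 7.6], -0.001], [[0.3, 0.1, 7.6], -0.001], [[0.3, 0.1, 7.6], -0.001], [[0.3, 0.2, 7.6], -0.001]]
```

Call:
{"api": "send_rows", "payload": {
  "motion": [
    [[0.5, 0, 7], -0.004],
    [[0, 0, 10], 0],
    [[0, 0, 10], 0],
    [[0, 0, 8], 0],
    [[0, 0, 3], 0]
  ]
}}

```text
time_s: 19.7
position: [0.5997, 0.2567, 0.0424]
tcp_rot: [[0.664, 0.747, -0.033], [0.747, -0.664, -0.013], [-0.031, -0.016, -0.999]]
force: [0.2, 0.2, 0.5]
opening: 0.385
```

```bash
python3 plan.py 0.602 0.2573 0.048 48.4 5;python3 snap.py w14 220 420 180 320 4
```

```text
t 19.7 p [0.5997 0.2567 0.0424] yaw 48.38 open 0.385 F [0.2 0.2 0.5] M [ 0.03 -0.16 -0.03] tilt [-0.033 -0.013] q [ 14.  46.  83.  -0.  53. -35.]
[[[0.4, 0.2, -1.1], -0.0], [[0.4, 0.2, -1.1], -0.0], [[0.4, 0.2, -1.1], -0.0], [[0.4, 0.2, -1.1], -0.0], [[0.4, 0.2, -1.1], -0.0]]
```

View pics/w14.png

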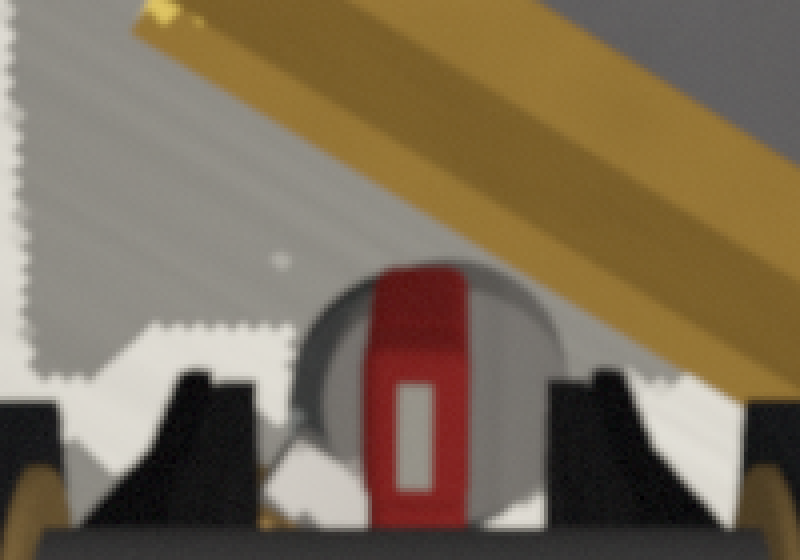

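Fingers straddle the blade; the blade is ~1.7 mm right of mid (crop column 417 against 402). Nudging, then closing.

Call:
{"api": "send_rows", "payload": {
  "motion": [
    [[0.8, 0.3, -2], 0],
    [[0.8, 0.3, -2], 0],
    [[0.3, 0, -1], 0],
    [[0, 0, 0], 0],
    [[0, 0, 0], 0]
  ]
}}

```text
time_s: 20.17
position: [0.6026, 0.2582, 0.0485]
tcp_rot: [[0.664, 0.747, -0.031], [0.747, -0.664, -0.012], [-0.03, -0.015, -0.999]]
force: [-0.1, 0.8, 0.2]
opening: 0.378
```

Call:
{"api": "send_rows", "payload": {
  "motion": [
    [[0, 0, 0], 0],
    [[0, 0, 0], 0],
    [[0, 0, 0], 0],
    [[0, 0, 0], 0],
    [[0, 0, 0], 0]
  ],
  "gripper": 1.0
}}

```text
time_s: 20.58
position: [0.6023, 0.2573, 0.0501]
tcp_rot: [[0.663, 0.748, -0.031], [0.748, -0.664, -0.014], [-0.031, -0.014, -0.999]]
force: [-2.4, -3.7, 1.1]
opening: 0.111
```

Call:
{"api": "send_rows", "payload": {
  "motion": [
    [[0, 0, 0], 0],
    [[0, 0, 0], 0],
    [[0, 0, 0], 0],
    [[0, 0, 0], 0],
    [[0, 0, 0], 0]
  ]
}}

```text
time_s: 21.0
position: [0.6024, 0.2572, 0.0501]
tcp_rot: [[0.664, 0.747, -0.031], [0.747, -0.665, -0.013], [-0.03, -0.014, -0.999]]
force: [-1.4, -1.5, 0.8]
opening: 0.113
```

```bash
python3 plan.py 0.602 0.2573 0.048 48.4 5;python3 meas.py
```

```text
t 21.0 p [0.6024 0.2572 0.0501] yaw 48.35 open 0.113 F [-1.4 -1.5  0.8] M [ 0.05 -0.19 -0.  ] tilt [-0.031 -0.013] q [ 14.  45.  83.  -0.  54. -35.]
[[[-0.0, -0.1, 0.4], -0.0], [[-0.0, -0.1, 0.4], -0.0], [[-0.0, -0.1, 0.4], -0.0], [[-0.0, -0.1, 0.4], -0.0], [[-0.0, -0.1, 0.4], -0.0]]
t 21.0 fix mm [38.8 58.1 50.1] yaw 48.35 tilt yz [-0.03  -0.014] Ffix [-1.7 -1.   0.8] M [ 0.05 -0.19 -0.  ] open 0.113
```

Call:
{"api": "send_rows", "payload": {
  "motion": [
    [[0, 0, 0], 0.05],
    [[0, 0, 0], 0.06],
    [[0, 0, 0], 0.06],
    [[0, 0, 0], 0.06],
    [[0, 0, 0], 0.06]
  ]
}}

```text
time_s: 21.42
position: [0.6025, 0.2574, 0.0501]
tcp_rot: [[0.853, 0.522, -0.03], [0.521, -0.853, -0.014], [-0.033, -0.003, -0.999]]
force: [-0.4, -1.2, 0.4]
opening: 0.113
```

```bash
python3 meas.py
```

```text
t 21.4167 fix mm [39.  58.2 50.1] yaw 31.44 tilt yz [-0.033 -0.003] Ffix [-0.8 -1.   0.4] M [ 0.19 -0.11  0.33] open 0.113
```

Call:
{"api": "send_rows", "payload": {
  "motion": [
    [[0, 0, 0], 0.04],
    [[0, 0, 0], 0.04],
    [[0, 0, 0], 0.04],
    [[0, 0, 0], 0.04],
    [[0, 0, 0], 0.04]
  ]
}}

```text
time_s: 21.83
position: [0.6027, 0.2575, 0.0501]
tcp_rot: [[0.94, 0.339, -0.029], [0.339, -0.941, -0.016], [-0.033, 0.005, -0.999]]
force: [-0.3, -0.8, 2.5]
opening: 0.116
```

```bash
python3 meas.py
```

```text
t 21.8333 fix mm [39.2 58.2 50.1] yaw 19.8 tilt yz [-0.033  0.005] Ffix [-0.6 -0.7  2.5] M [ 0.24 -0.21  0.4 ] open 0.116
```

Call:
{"api": "send_rows", "payload": {
  "motion": [
    [[0, 0, 0], 0.02],
    [[0, 0, 0], 0.02],
    [[0, 0, 0], 0.02],
    [[0, 0, 0], 0.02],
    [[0, 0, 0], 0.02]
  ]
}}

```text
time_s: 22.25
position: [0.6028, 0.2575, 0.0501]
tcp_rot: [[0.97, 0.24, -0.029], [0.24, -0.971, -0.016], [-0.032, 0.009, -0.999]]
force: [-0.2, -1.7, 1.1]
opening: 0.115
```

```bash
python3 meas.py
```

```text
t 22.25 fix mm [39.3 58.3 50.1] yaw 13.88 tilt yz [-0.032  0.009] Ffix [-0.7 -1.6  1.1] M [ 0.24 -0.15  0.36] open 0.115
```

```bash
cat > mz.py <<'E'
from rig import *
import numpy as np
L=[]
for i in range(6):
    capture("side");s=bot.read_state();L.append(list(s["moment"])+list(s["force"]))
L=np.array(L);T=np.array(s["tcp_rot"]);y=np.degrees(np.arctan2(T[1,0],T[0,0]))
print("t",round(s["time_s"],2),"yaw",round(y,2),"turned",round(np.radians(48.35-y),3),"Mz",L[:,2].round(2),L[:,2].mean().round(3),"F",L[:,3:].mean(0).round(1))
E
python3 mz.py; python3 snap.py w15 0 640 0 480 1
```

```text
t 22.55 yaw 13.97 turned 0.6 Mz [0.38 0.3  0.29 0.31 0.34 0.34] 0.328 F [-1.1 -1.4  0.8]
```

View pics/w15.png

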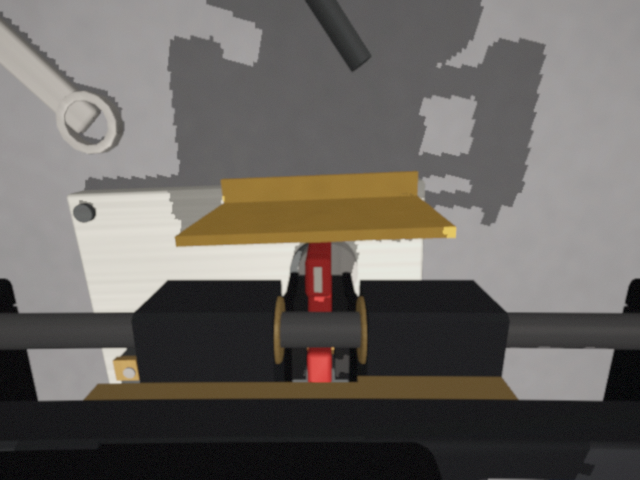

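Call:
{"api": "send_rows", "payload": {
  "motion": [
    [[0, 0, 0], 0.02],
    [[0, 0, 0], 0.02],
    [[0, 0, 0], 0.02],
    [[0, 0, 0], 0.02],
    [[0, 0, 0], 0.01]
  ]
}}

```text
time_s: 23.02
position: [0.6028, 0.2575, 0.05]
tcp_rot: [[0.989, 0.146, -0.029], [0.146, -0.989, -0.017], [-0.031, 0.012, -0.999]]
force: [-0.2, -1.5, 0.6]
opening: 0.115
```

```bash
python3 mz.py
```

```text
t 23.32 yaw 8.46 turned 0.696 Mz [0.37 0.37 0.37 0.43 0.46 0.41] 0.401 F [-0.7 -1.6  0.6]
```

Call:
{"api": "send_rows", "payload": {
  "motion": [
    [[0, 0, 0], 0.02],
    [[0, 0, 0], 0.02],
    [[0, 0, 0], 0.02],
    [[0, 0, 0], 0.02],
    [[0, 0, 0], 0.01]
  ]
}}

```text
time_s: 23.73
position: [0.603, 0.2575, 0.0501]
tcp_rot: [[0.998, 0.05, -0.028], [0.049, -0.999, -0.017], [-0.029, 0.015, -0.999]]
force: [0.3, -1.7, 0.8]
opening: 0.118
```

```bash
python3 mz.py
```

```text
t 24.03 yaw 2.93 turned 0.793 Mz [0.5  0.43 0.42 0.42 0.41 0.46] 0.439 F [-0.7 -1.3  0.8]
```

Call:
{"api": "send_rows", "payload": {
  "motion": [
    [[0, 0, 0], 0.02],
    [[0, 0, 0], 0.02],
    [[0, 0, 0], 0.02],
    [[0, 0, 0], 0.01],
    [[0, 0, 0], 0]
  ]
}}

```text
time_s: 24.45
position: [0.603, 0.2575, 0.0501]
tcp_rot: [[0.999, -0.025, -0.028], [-0.026, -1.0, -0.017], [-0.028, 0.018, -0.999]]
force: [-0.1, -1.6, 1.4]
opening: 0.117
```

```bash
python3 mz.py; python3 meas.py
```

```text
t 24.75 yaw -1.43 turned 0.869 Mz [0.49 0.48 0.51 0.5  0.41 0.5 ] 0.481 F [-0.6 -1.4  0.7]
t 24.75 fix mm [39.5 58.2 50.1] yaw -1.43 tilt yz [-0.028  0.017] Ffix [-0.7 -1.4  0.7] M [ 0.26 -0.14  0.5 ] open 0.12
```

Moment is ~0.17 N m above friction, and the angle is ~0.3 rad past the estimated bite. Letting go with a small opening.

Call:
{"api": "send_rows", "payload": {
  "motion": [
    [[0, 0, 0], 0],
    [[0, 0, 0], 0],
    [[0, 0, 0], 0],
    [[0, 0, 0], 0],
    [[0, 0, 0], 0]
  ],
  "gripper": 0.68
}}

```text
time_s: 25.17
position: [0.6032, 0.2583, 0.0499]
tcp_rot: [[0.999, -0.031, -0.028], [-0.031, -0.999, -0.015], [-0.028, 0.016, -0.999]]
force: [0.2, 0.5, -0.9]
opening: 0.307
```

```bash
python3 meas.py; python3 snap.py w16 220 420 180 320 4
```

```text
t 25.1667 fix mm [40.  58.9 49.9] yaw -1.77 tilt yz [-0.028  0.016] Ffix [ 0.4  0.4 -0.9] M [-0.04 -0.12  0.04] open 0.307
```

View pics/w16.png

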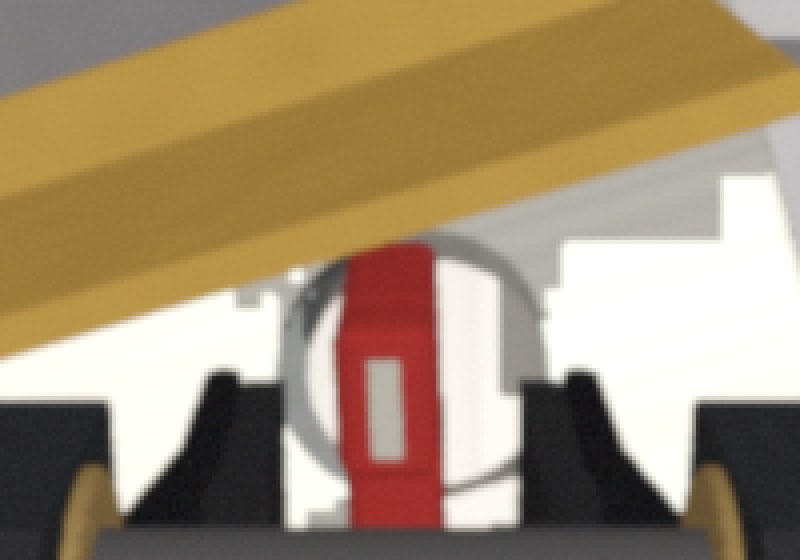

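Call:
{"api": "send_rows", "payload": {
  "motion": [
    [[0, 0, -4], 0],
    [[0, 0, -8], 0],
    [[0, 0, -12], 0],
    [[0, 0, -14], 0],
    [[0, 0, -14], 0]
  ]
}}

```text
time_s: 25.63
position: [0.6024, 0.2587, 0.1025]
tcp_rot: [[0.999, -0.031, -0.035], [-0.032, -0.999, -0.016], [-0.035, 0.017, -0.999]]
force: [0.2, 1.0, -0.4]
opening: 0.322
```

Call:
{"api": "send_rows", "payload": {
  "motion": [
    [[0, 5, -14], 0],
    [[0, 5, -12], 0],
    [[0, 3, -8], 0],
    [[0, 0, 0], 0],
    [[0, 0, 0], 0]
  ]
}}

```text
time_s: 26.05
position: [0.6067, 0.2466, 0.1476]
tcp_rot: [[0.999, -0.031, -0.023], [-0.032, -0.999, -0.013], [-0.023, 0.014, -1.0]]
force: [-0.0, -0.3, -0.1]
opening: 0.321
```

Call:
{"api": "send_rows", "payload": {
  "motion": [
    [[0, 0, 0], 0],
    [[0, 0, 0], 0],
    [[0, 0, 0], 0],
    [[0, 0, 0], 0],
    [[0, 0, 0], 0]
  ]
}}

```text
time_s: 26.47
position: [0.605, 0.2465, 0.1451]
tcp_rot: [[0.999, -0.031, -0.028], [-0.032, -0.999, -0.014], [-0.027, 0.015, -1.0]]
force: [0.1, -0.3, -0.0]
opening: 0.32
```

```bash
python3 meas.py; python3 snap.py w17 230 430 170 320 4; python3 snap.py s17 340 490 250 355 5 scene;  python3 snap.py v17 300 420 110 210 5 side
```

```text
t 26.4667 fix mm [ 38.3  47.1 145.1] yaw -1.82 tilt yz [-0.027  0.015] Ffix [-0.  -0.3 -0. ] M [ 0.   -0.09  0.04] open 0.32
```

View pics/w17.png

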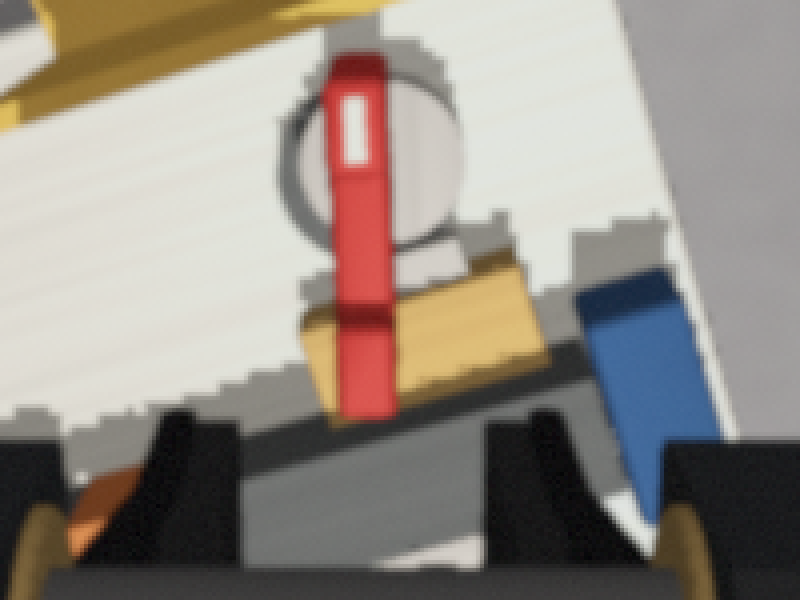

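View pics/s17.png

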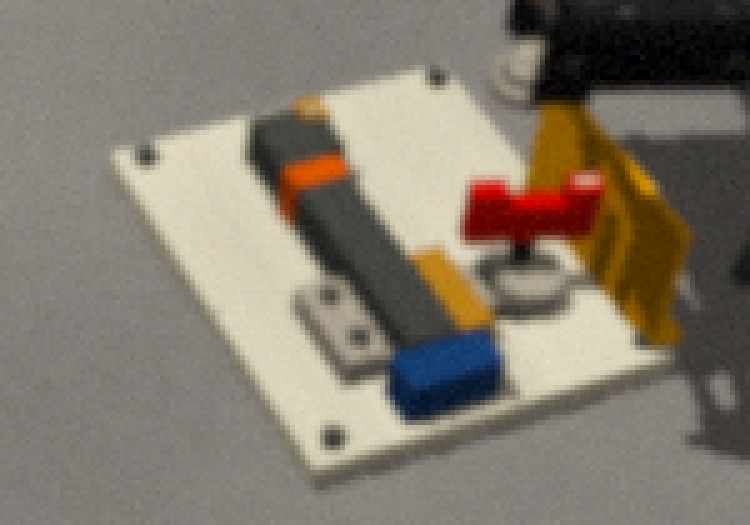

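```bash
python3 - <<'E'
from h import *
import pickle;d=pickle.load(open("w17.pkl","rb"))
def px(x,y,s=4,o=(230,170)): return np.array([o[0]+(x+.5)/s-.5,o[1]+(y+.5)/s-.5])
P=[((323,84),(28,5,78)),((387,82),(28,-5,78)),((330,178),(12,5,78)),((389,175),(12,-5,78)),((338,325),(-12,5,78)),((395,322),(-12,-5,78)),((341,419),(-28,5,78)),((398,416),(-28,-5,78))]
p,r=fit([(d,px(*a),np.array(l)/1000) for a,l in P],[.604,.2564,1.6])
print(p,np.degrees(p[2]),r.round(1).tolist(),"knob turned",2.4156-p[2])
E
python3 plan.py 0.54 0.18 0.17 -60 10
```

```text
[0.60323438 0.25754532 1.58080661] 90.57354726160061 [[-0.3, -1.9], [0.2, -2.0], [-0.7, 0.3], [0.7, 0.5], [-0.9, 0.4], [0.6, 0.6], [-0.4, 0.3], [0.8, 0.6]] knob turned 0.8347933850743756
t 26.62 p [0.6051 0.2465 0.1453] yaw -1.82 open 0.322 F [-0.3  0.7 -0.7] M [-0.01 -0.13  0.01] tilt [-0.027 -0.014] q [13. 38. 80. -0. 63. 15.]
[[[-6.4, 6.9, -2.2], 0.102], [[-5.6, 7.5, -2.2], 0.102], [[-4.8, 8.0, -2.2], 0.102], [[-4.0, 8.5, -2.2], 0.102], [[-3.1, 8.8, -2.2], 0.102]]
[[[-2.2, 9.1, -2.2], 0.102], [[-1.3, 9.3, -2.2], 0.102], [[-0.3, 9.4, -2.2], 0.102], [[0.6, 9.4, -2.2], 0.102], [[1.6, 9.2, -2.2], 0.102]]
```

Call:
{"api": "send_rows", "payload": {
  "motion": [
    [[-3, 5, -6], 0.11],
    [[-5, 8, -6], 0.11],
    [[-5, 8, -6], 0.11],
    [[-4, 9, -3], 0.11],
    [[-3, 9, -2], 0.11]
  ]
}}

```text
time_s: 27.03
position: [0.5756, 0.2151, 0.1685]
tcp_rot: [[0.823, -0.567, -0.028], [-0.568, -0.823, -0.014], [-0.016, 0.027, -1.0]]
force: [-0.4, 0.1, 0.6]
opening: 0.318
```

Call:
{"api": "send_rows", "payload": {
  "motion": [
    [[-2, 9, 0], 0.11],
    [[-1, 9, 0], 0.11],
    [[0, 9, 0], 0.11],
    [[0, 9, 0], 0.11],
    [[1, 9, 0], 0.11]
  ]
}}

```text
time_s: 27.45
position: [0.54, 0.1849, 0.1709]
tcp_rot: [[0.379, -0.925, -0.026], [-0.925, -0.379, -0.013], [0.002, 0.029, -1.0]]
force: [0.4, 0.1, 0.1]
opening: 0.321
```

Call:
{"api": "send_rows", "payload": {
  "motion": [
    [[0, 5, 0], 0.1],
    [[0, 2, 0], 0.06],
    [[0, 0, 0], 0],
    [[0, 0, 0], 0],
    [[0, 0, 0], 0]
  ]
}}

```text
time_s: 27.87
position: [0.5314, 0.1813, 0.1713]
tcp_rot: [[0.217, -0.976, -0.027], [-0.976, -0.217, -0.014], [0.007, 0.03, -1.0]]
force: [0.9, 0.4, 1.4]
opening: 0.323
```

```bash
python3 meas.py; python3 snap.py w18 0 640 0 480 1
python3 - <<'E'
import cv2
a=cv2.imread("pics/w18f.png");cv2.imwrite("pics/c18.png",cv2.resize(a[40:290,190:490],None,fx=2.4,fy=2.4,interpolation=3))
E
```

```text
t 27.8667 fix mm [-50.6   5.3 171.3] yaw -77.44 tilt yz [0.007 0.03 ] Ffix [1.  0.1 1.4] M [ 0.    0.01 -0.06] open 0.323
```

View pics/w18.png

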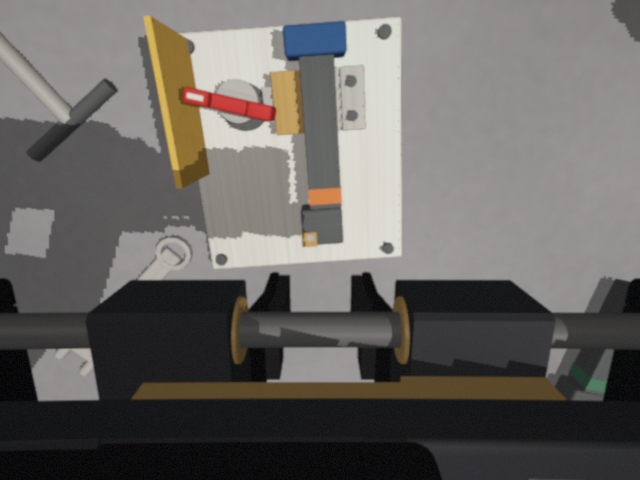

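Run:
```python
import cv2
a=cv2.imread("pics/w18f.png");cv2.imwrite("pics/c18.png",cv2.resize(a[10:150,255:385],None,fx=4.2,fy=4.2,interpolation=3))
```

```text
(no output)
```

View pics/c18.png

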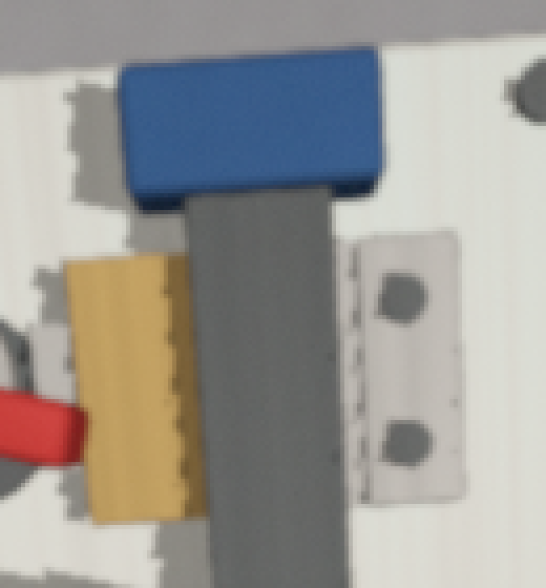

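Run:
```python
from rig import bot
print(bot.hand_in())
```

```text
the job is handed in; nothing more can be done
None
```

The orange-banded holder lies flat in the fixture against the blue stop, clamped by the jaw. I let go of the knob, backed the arm away and handed the job in at about 28 s of the 72 s. No verdict came back, and the clamp force below is worked out, not measured.

- **Placing:** I laid the holder down behind the jaw, gripped it afresh once to level it, and slid it in until it touched the stop. The sliding and contact forces I read stayed below about 5 N. The last wrist picture shows it parallel and with no visible gap at jaw or rail. Earlier, before clamping, I judged the gap at the stop to be about 0.7 mm, though a second estimate came out nearer 1.7 mm. Both are inside the 2.5 mm limit.
- **Clamping:** The turning moment rose from about 0.33 to 0.48 N m, which is some 0.15 to 0.18 N m above friction. The final picture puts the knob at about 0.83 rad. The gripper itself had turned 0.87 rad, so the knob lagged it by about 2°.
- **Clamp force:** I estimate about 22 N. The moment gives a bite near 0.55 rad. The gap measured in the picture gives about 0.6 rad, which would mean roughly 17 to 19 N. Both lie within 12 to 40 N.
- **Surroundings:** The wing and fingers stayed clear of the guard in the pictures. I saw no sign that anything else had moved, but I did not measure the other things' positions again. The gripper had picked up a tilt of about 2° along the way and could not be levelled, with no visible effect on the result.

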